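Wedge the spring clip off the spool spindle

TASK

Take the orange wedge from its wooden holder and slide it down behind the spring clip on the spool stand, between the clip's cross bar and the rod, feeling your way and pressing gently, until the clip is spread and eased off the rod and lies free on the blue block; use the wedge for this, not the gripper. Then put the wedge back in its holder and lay the freed clip in the white dish. Do not let the clip fall onto the table, do not force anything, and leave the other things on the bench where they are.

Things in the scene. Friction and masses are not known exactly. Their poses are not given: they have to be found in the camera images.
- stand: Fixed spool stand. Origin: on the rod's axis at table height, z up. Grey base x -85 to +45, y +-48, 12 mm high; black spool, diameter 80, up to z = 42; fixed upright steel rod, diameter 14 mm, flat top (edge rounded 1.5 mm) at z = 118. A blue sprung block slides on the rod above the spool. The clip comes off towards the stand's -x.
- block (a joint): How far the blue block is pressed down (m): 0 = up at rest, 0.008 = on its hard stop. A spring (1.3 N to start, then 1 N/mm) brings it back up. At rest the block spans x -74 to +28, y +-30, z 56 to 100 mm in the stand's frame, its flat top at z = 100; a lip 5 mm high, 4 mm thick crosses its top at x = -72.
- seat (a point): Fixed point on the rod's axis at the height of the block's top at rest (stand frame 0, 0, 100 mm), axes as the stand's. With the wedge's flat back along the rod and its slope on the clip's bar, spreading takes roughly 4 to 10 N downwards while the block sinks; the clip is off by the time the tip rests on the slot's floor. Over about 20 N on stand or clip is too hard.
- slot (a point): Middle of the mouth of the slot in the block's top (stand frame -17, 0, 100 mm at rest; moves with the block). The slot spans stand x -27 to -7 (its +x wall is flush with the back of the rod), y +-9 mm, and is 38 mm deep with a closed floor. The clip's bar crosses above it. Use the wedge upright, flat back along the rod.
- clip: Loose slippery steel spring clip, about 60 g, lying flat on the block. Origin: on its underside, on the rod's axis while seated; x points to its open end. It starts seated, yaw as the stand's within 0.03 rad, about 1 mm of play. Two legs, 6 mm high, inner faces y = +-12, run from the ends of its cross bar to round noses (diameter 7) at x = 6, y = +-8.7 that hold the rod.
- clip_bar (a point): Middle of the clip's cross bar, at its top (clip frame -12.5, 0, 6 mm). Bar: x -14.5 to -10.5, y +-16, z 0 to 6, so a gap of 3.5 mm lies between it and the rod's back (x = -7), over the slot. Forced towards -x the legs spread, pass the rod's widest point after about 6 mm and let go gently; the clip is free after about 9 mm.
- clip_tab (a point): On the clip's red upright tab (clip frame -42.5, 0, 24 mm). Tab: 5 mm in x, 10 mm in y, z 0 to 28. A flat tongue 10 mm wide joins it to the bar. Take the freed clip here, closing on the 10 mm width (along the clip's y).
- wedge: Loose wedge tool, 50 to 100 g, 125 mm long, upright in its holder: orange handle (x -20 to 0, y +-15, z 70 to 125 mm in its frame) with an orange nylon blade in a steel clamp under it. The pose is the handle's: its origin is where the lower edge of the blade's tip, on the flat back, mid width, would be if the blade were centred; z up to the handle. The blade sits up to 6 mm off this along x (next entry).
- wedge_grip (a point): Middle of the handle (wedge frame -10, 0, 98 mm). The slippery blade is clamped anywhere from 6 mm forward to 6 mm back along the wedge's x, a new place each time, not measured; it stays there (slips above 45 N). Blade: flat back facing +x, slope facing -x, y +-6, 2.5 mm thick at the tip (z = 0) growing evenly to 18 mm at z = 52, then straight to the handle.
- holder: Fixed wooden block 70 x 66 mm, 78 mm high, on a foot 110 x 90 x 6 mm. Origin at table height. Its pocket, open at the top, is centred at x = -9, y = 0: 36 mm (x) by 20 mm (y). The wedge hangs in it blade down, handle shoulders on the top face (z = 78), tip at z = 8, wedge origin near x = 0, y = 0, same yaw (slope to -x).
- dish: Fixed white square dish, 120 x 120 x 24 mm, walls and floor 4 mm thick. Origin: centre of its underside.
- screwdriver: Bystander: loose screwdriver with a red handle, lying along y between the robot and the stand. Leave it.
- solder_reel: Bystander: loose grey metal reel of solder, diameter 54, 38 mm high. Leave it.
- flux_jar: Bystander: loose amber jar with black cap, diameter 52, 55 mm high. Leave it.
- brush: Bystander: loose brush with a wooden handle. Leave it.
- meter: Bystander: loose grey hand-held meter, 150 x 75 x 34 mm. Leave it.
- gearbox_part: Bystander: loose aluminium housing 50 x 35 x 30 mm with a steel boss. Leave it.
Things that resemble listed ones, but are neither listed nor needed, are in the scene too. What is meant by the wedge is not green, red or yellow, and is the larger of those in its own colour.

How it is judged:
On the way, in this order (a step that is already met when the one before it is completed fails the run):
1. the wedge is in the gap between the clip's bar and the rod, with the clip still on the rod (z of wedge in the frame of clip between -0.028 and -0.002 m and x of wedge in the frame of seat between -0.0175 and 0.003 m and y of wedge in the frame of seat between -0.007 and 0.007 m and x of clip in the frame of seat above -0.0075 m and horizontal distance between clip and seat below 0.0085 m), for 0.1 s.
2. with the wedge still down in the slot, the clip is off the rod (pushed back at least 8.5 mm) and lies flat on the block (x of clip in the frame of seat between -0.03 and -0.0085 m and z of clip in the frame of seat between -0.012 and 0.006 m and y of clip in the frame of seat between -0.012 and 0.012 m and x of clip in the frame of seat below 0 m and angle between clip's own z axis and vertical below 0.2 rad and z of wedge in the frame of clip below -0.012 m and x of wedge in the frame of seat between -0.024 and 0.005 m), for 0.1 s.
At the end, for the whole second after the job is handed in: The wedge hangs upright in its holder (tilt under 0.15 rad, within 12 mm in x and 8 mm in y of its place, shoulders within 6 mm of the wood); the clip lies within the white dish (origin under 22 mm above its underside); both released and at rest (x of wedge in the frame of holder between -0.012 and 0.012 m and y of wedge in the frame of holder between -0.008 and 0.008 m and z of wedge in the frame of holder below 0.014 m and angle between wedge's own z axis and vertical below 0.15 rad and linear speed of each of wedge, clip below 0.02 m/s and x of clip_tab in the frame of dish between -0.058 and 0.058 m and y of clip_tab in the frame of dish between -0.058 and 0.058 m and x of clip in the frame of dish between -0.058 and 0.058 m and y of clip in the frame of dish between -0.058 and 0.058 m and z of clip in the frame of dish below 0.022 m); the robot touches nothing.
It fails at once if the wedge presses on the clip, or on the stand, its rod or its block, with more than 22 N (contact force between wedge and stand above 22 N or contact force between wedge and clip above 22 N).
It fails at once if the robot itself presses on the stand with more than 12 N (contact force between the arm and stand above 12 N).
It fails at once if the gripper touches the clip while it is still on the rod (contact force between the fingers and clip above 1 N and horizontal distance between clip and seat below 0.0075 m and z of clip in the frame of seat below 0.01 m).
It fails at once if the clip falls onto the table or is carried down beside the dish (height (world z) of clip below 0.035 m and horizontal distance between clip and dish above 0.09 m).
It fails at once if a bystander is moved by more than 20 mm (distance of any of screwdriver, solder_reel, flux_jar, brush, meter, gearbox_part from where it was at the start of the episode above 0.02 m).
It also fails if it takes over 66 s, if anything falls off the work surface, if the arm or the gripper's body presses on something with over 40 N, if the wrist force passes 120 N, or if a joint passes its speed limit or range.

ROBOT

A 6-joint arm with a two-finger parallel gripper is mounted at the origin on the work surface. World frame = base frame: x ahead of the robot, y to its left, z up, the work surface at z = 0. Lengths are in m, angles in rad, forces in N, time in s.
With the tool pointing down it reaches from about 0.35 to 0.775 m from the base axis. Payload 5.5 kg.
Tool frame: the origin (TCP) lies at the very end of the fingers, on their centre line; the grasp point (between the pads) lies hold_point_z behind it (hold_point_z is the distance from the TCP to the grasp point, in m); x points along the fingers, y is the direction in which the jaws open and shut, and the axes are right-handed (so a half turn about x gives the same grasp; the last joint's range is limited). The gripper opens to 85 mm and grips with 20 to 120 N. Pads are 22 mm wide; open, the fingers measure 114 mm over their backs; the gripper's body (76 mm by 85 mm) begins 54 mm behind the grasp point. The pads swing forward as they close: fully open they stand 13 mm farther back than shut.
Start: joints at [1.05, 0.313, 0.046, 1.304, 0, 1.431], TCP at [0.214, 0.534, 0.231] pointing down, gripper open.
Joint ranges: [-2.76, 2.76], [-0.86, 1.69], [-1.03, 1.26], [-2.2, 2.34], [-1.47, 1.5], [-3.14, 3.14]. Speed limits (rad/s): [2.57, 2.57, 3.14, 3.14, 3.14, 3.14].

INTERFACE

Orientations are given as a unit quaternion [w, x, y, z].
In Python, from workcell import * gives the robot as it stands. The module is installed in compiled form; this text tells all that it offers.
- The arm moves only by the tool step_arm, never from a script. Its argument "targets" is a list of rows, each a list of 3 entries, a list of its own where there are three numbers: the turn, a rotation vector about the tool's x, y, z in degrees, then the shift along the tool's x, y, z in cm, then the finger opening in cm, from 0 to 8.54. A call has exactly 10 rows; each row shifts and turns the commanded pose from where the row before left it, along the tool's axes as they then stand; what a row does not reach is not made up. A row lasts 1/10 s, in which the tool goes at most 50 mm and 8.59 degrees, less where a joint would pass 70% of its speed; a pose out of reach is approached as far as the arm can. A call with a gripper value outside its range is refused whole. The fingers move at their own pace and stop on an object; "force" is the grip in N (left out, the last holds). Time passes only in rows, so rows that do not move let the fingers close, or fill a call up. It gives the time, the measured TCP pose, the force and the opening at its end, in the units of the state.
- get_state(): the state, without advancing time (a new reading comes with each control period).
- read_camera(name): name is "side" or "top" or "wrist"; returns the picture (480x640x3 uint8, red, green, blue); there is no depth.
- camera_model(name): a dict with "fx", "fy", "cx", "cy" (pixels), "dist_coeffs" ([k1, k2, p1, p2, k3] as OpenCV has them; the pictures are not rectified), "xyz" and "rotation" of the camera in the world; the wrist camera has in their place "T_tool_cam" (4x4, takes a point from camera to tool coordinates, whose origin is the TCP and whose axes are the tool frame's). Camera axes: x right, y down, z forward; pixel columns grow to the right and rows downward; lengths in m; the calibration is good to about 2 mm. A picture is of the moment at which its call begins: read the wrist's pose just before it. camera_model takes no time and is no camera call.
- hand_in(): hands the job in, once; it reports no verdict.
Trained networks look in the newest picture that a camera, given by its name, has taken for a name from the list of things; names that differ only in an ending like _2 or _b are one class to them, and where a whole thing is asked for, a point or a joint stands for the part that bears it (a point fixed in the world has none). Each returns a list of dicts, best first, with "p" (0 to 1); they miss things now and then, are a little off and sometimes report something else, mostly with a low value. They report only what shows in the picture. A call takes as long as a camera call. They do not tell look-alikes from the thing itself.
- find_in(camera, label): "extent" ([left, top, width, height] in pixels, round what is visible of it).
- silhouettes(camera, label): "mask" (480x640 bool, what is visible of it) and "extent" ([left, top, width, height] in pixels, round what is visible of it).
The state is a dict: "clock": time; "joint_pos": joint angles; "qvel": joint speeds; "tau": joint torques, N m; "tcp_pos": TCP position; "orientation": TCP orientation; "wrist_force": force on the tool from outside, world axes, zero at the start; "ft_torque": the same for the moment, N m; "finger_gap": finger opening in m.
Only numpy, scipy, OpenCV 4.12 (cv2) and the standard library are available. Lean on these libraries where they do the work, as an engineer would, in place of code of your own. Each camera call takes 0.05 s, during which the arm holds its last target.

## Working session

There is one attempt and no reset: what is moved stays moved. The work goes in short steps, Python scripts to look and compute and a tool call to move; the robot and the scene stay as the last step left them, time stands still between calls to the robot, and variables do not carry over. Pictures are saved under pics/ and viewed, and the job is handed in when it is done.

Besides the shell and the picture viewer there is one more tool, called as a command line: name --argument value ..., lists and objects as JSON in quotes. step_arm: Moves the arm, as the interface text tells. Its arguments: {"type":"object","properties":{"targets":{"type":"array","items":{"type":"array"}},"force":{"type":"number"}},"required":["targets"]}

```bash
mkdir -p pics; ls; python3 - <<'E'
from workcell import *
import cv2
s=get_state(); print({k:s[k] for k in s})
for n in("side","top","wrist"):
    im=read_camera(n); cv2.imwrite(f"pics/{n}0.png",im[:,:,::-1]); print(n,camera_model(n))
E
```

```text
pics
{'clock': 0.0, 'joint_pos': array([1.05038793e+00, 3.14038644e-01, 4.50001695e-02, 1.30358621e+00,
       2.87180150e-05, 1.43121508e+00]), 'qvel': array([-8.51540554e-04, -2.27206142e-04,  7.92605807e-05, -6.26063985e-04,
        5.10666228e-04,  1.05083644e-03]), 'tau': array([-7.47812119e-04, -4.80627322e+01,  2.98534244e+01,  1.91447436e-02,
       -1.25901861e-04,  3.86108681e-06]), 'tcp_pos': array([0.21346393, 0.53337685, 0.23039577]), 'orientation': array([ 0.6941072 ,  0.13322227,  0.69454534, -0.13443878]), 'wrist_force': array([-0.27606379, -0.21827303,  0.67608928]), 'ft_torque': array([0.01618177, 0.03349589, 0.01002856]), 'finger_gap': 0.08530635135891412}
side {'fx': 528.8060324737721, 'fy': 528.8060324737721, 'cx': 315.58317097884265, 'cy': 239.50889770755273, 'dist_coeffs': array([-0.08009028,  0.        ,  0.        ,  0.        ,  0.        ]), 'xyz': array([ 0.24280161, -0.79844201,  0.96232488]), 'rotation': array([-0.35876856,  0.91901342, -0.15320542,  0.05681161])}
top {'fx': 441.7939240382446, 'fy': 441.7939240382446, 'cx': 315.27367373109035, 'cy': 236.0012724352181, 'dist_coeffs': array([-0.09924329,  0.        ,  0.        ,  0.        ,  0.        ]), 'xyz': array([ 0.33416939, -0.04445838,  1.22037248]), 'rotation': array([ 0.04884145, -0.69946145,  0.71154064, -0.04558627])}
wrist {'fx': 415.22082492589595, 'fy': 415.22082492589595, 'cx': 322.5067722706569, 'cy': 241.23883543068837, 'dist_coeffs': array([0.00323446, 0.        , 0.        , 0.        , 0.        ]), 'T_tool_cam': array([[-7.15386098e-04, -3.15691333e-01,  9.48861671e-01,
        -1.42165858e-01],
       [ 9.99999436e-01, -9.71130683e-04,  4.30840624e-04,
         1.14545278e-03],
       [ 7.85456031e-04,  9.48861444e-01,  3.15691850e-01,
        -8.05470234e-02],
       [ 0.00000000e+00,  0.00000000e+00,  0.00000000e+00,
         1.00000000e+00]])}
```

```bash
python3 - <<'E'
import workcell
print([n for n in dir(workcell) if not n.startswith('__')])
print(getattr(workcell,'hold_point_z',None))
E
```

```text
['MotionError', 'camera_model', 'find_in', 'get_state', 'hand_in', 'hold_point_z', 'read_camera', 'silhouettes']
0.0187
```

View pics/side0.png

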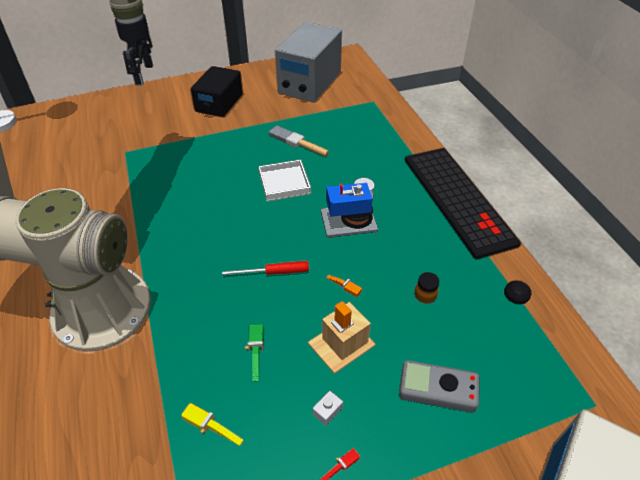

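View pics/top0.png

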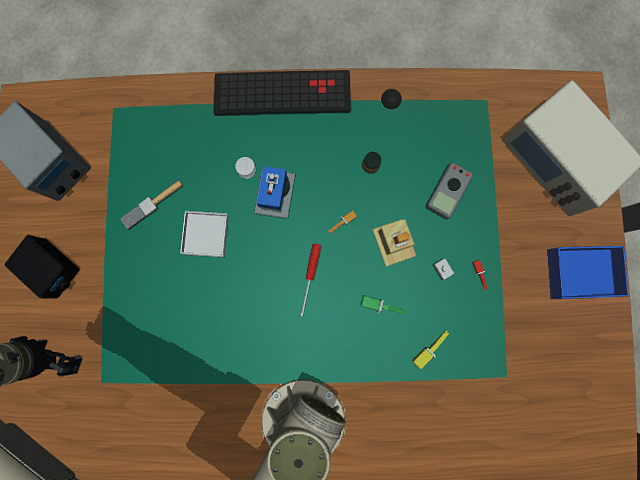

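View pics/wrist0.png

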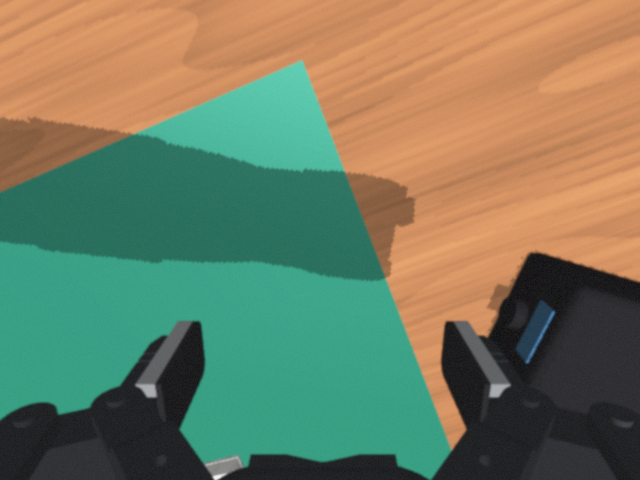

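```bash
cat > h.py <<'E'
import numpy as np, cv2
from scipy.spatial.transform import Rotation as R
from scipy.optimize import least_squares
from workcell import *
def q2R(q): return R.from_quat([q[1],q[2],q[3],q[0]]).as_matrix()
def cam(name,state=None):
    m=camera_model(name)
    K=np.array([[m['fx'],0,m['cx']],[0,m['fy'],m['cy']],[0,0,1.]]); d=np.array(m['dist_coeffs'],float)
    if name=='wrist':
        T=np.eye(4);T[:3,:3]=q2R(state['orientation']);T[:3,3]=state['tcp_pos']
        T=T@m['T_tool_cam']; return K,d,T[:3,:3],T[:3,3]
    return K,d,q2R(m['rotation']),np.array(m['xyz'])
def proj(c,P):
    K,d,Rc,t=c; P=np.atleast_2d(P).astype(float)
    rv,_=cv2.Rodrigues(Rc.T); tv=-Rc.T@t
    return cv2.projectPoints(P.reshape(-1,1,3),rv,tv,K,d)[0].reshape(-1,2)
def onz(c,px,z):
    K,d,Rc,t=c; u=cv2.undistortPoints(np.array(px,float).reshape(-1,1,2),K,d).reshape(-1,2)
    D=np.c_[u,np.ones(len(u))]@Rc.T
    return t+D*((z-t[2])/D[:,2:3])
def pose2(p,L):  # (x,y,yaw), local pts
    L=np.atleast_2d(L); c,s=np.cos(p[2]),np.sin(p[2])
    return np.c_[p[0]+c*L[:,0]-s*L[:,1],p[1]+s*L[:,0]+c*L[:,1],L[:,2]]
def crop(im,x,y,w,h,f,fn):
    cv2.imwrite(fn,cv2.resize(im[y:y+h,x:x+w],None,fx=f,fy=f,interpolation=cv2.INTER_CUBIC)[:,:,::-1])
E
python3 - <<'E'
from h import *
im={n:cv2.imread(f'pics/{n}0.png')[:,:,::-1] for n in('top','side')}
a=cv2.resize(im['top'][155:235,170:310],None,fx=5,fy=5,interpolation=3)
cv2.imwrite('pics/c_top_stand.png',a[:,:,::-1])
crop(im['top'],360,205,70,70,8,'pics/c_top_hold.png')
crop(im['side'],250,150,150,100,5,'pics/c_side_stand.png')
crop(im['side'],300,265,100,110,5,'pics/c_side_hold.png')
for n in('top','side'):
    for l in('stand','clip','wedge','holder','dish','block','clip_tab'):
        try: print(n,l,[(round(d['p'],2),np.round(d['extent']).tolist()) for d in find_in(n,l)][:5])
        except Exception as e: print(n,l,e)
E
```

```text
top stand [(0.58, [256.0, 165.0, 39.0, 52.0]), (0.2, [255.0, 165.0, 32.0, 47.0])]
top clip [(0.46, [267.0, 181.0, 10.0, 11.0])]
top wedge [(0.86, [364.0, 294.0, 39.0, 21.0]), (0.85, [411.0, 331.0, 33.0, 39.0]), (0.59, [329.0, 214.0, 26.0, 15.0]), (0.57, [470.0, 260.0, 15.0, 28.0]), (0.49, [391.0, 232.0, 19.0, 18.0])]
top holder [(0.64, [374.0, 220.0, 39.0, 46.0])]
top dish [(0.74, [178.0, 210.0, 54.0, 47.0])]
top block [(0.78, [256.0, 168.0, 31.0, 42.0])]
top clip_tab []
side stand [(0.91, [321.0, 182.0, 57.0, 57.0])]
side clip [(0.66, [339.0, 186.0, 20.0, 11.0])]
side wedge [(0.97, [246.0, 324.0, 19.0, 59.0]), (0.93, [180.0, 403.0, 62.0, 43.0]), (0.86, [332.0, 301.0, 23.0, 33.0]), (0.74, [317.0, 449.0, 44.0, 31.0]), (0.22, [342.0, 185.0, 21.0, 9.0])]
side holder [(0.74, [312.0, 304.0, 62.0, 64.0])]
side dish [(0.56, [258.0, 160.0, 54.0, 42.0])]
side block [(0.88, [322.0, 183.0, 53.0, 35.0]), (0.16, [332.0, 302.0, 20.0, 30.0])]
side clip_tab [(0.66, [329.0, 304.0, 24.0, 30.0]), (0.49, [341.0, 184.0, 21.0, 11.0])]
```

View pics/c_top_stand.png

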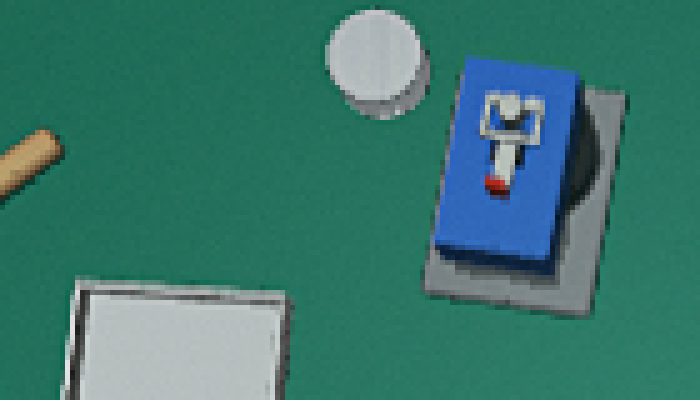

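View pics/c_top_hold.png

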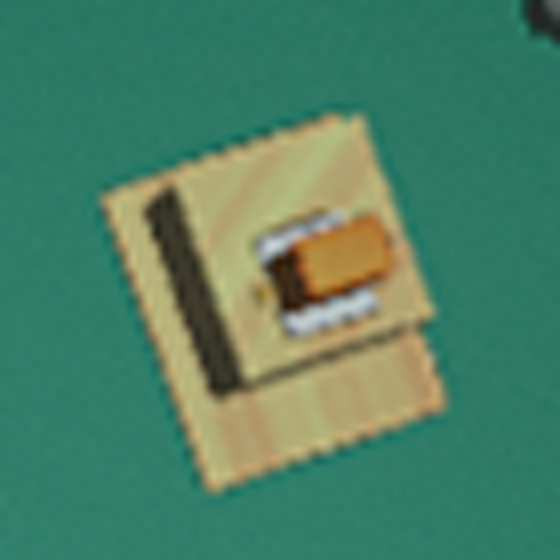

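View pics/c_side_stand.png

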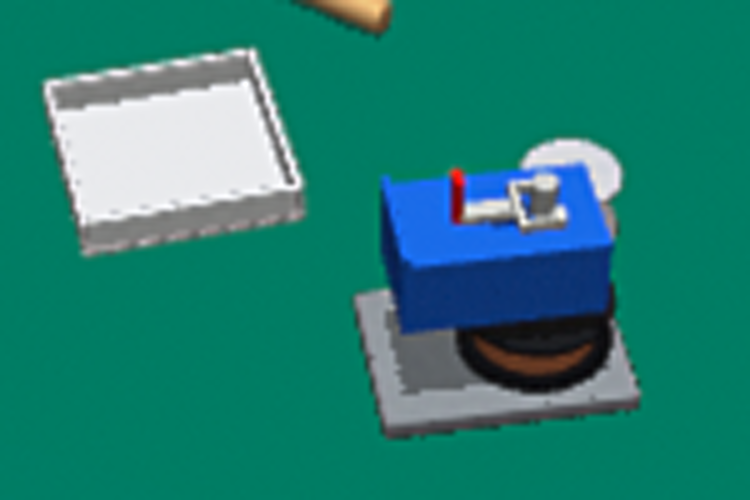

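View pics/c_side_hold.png

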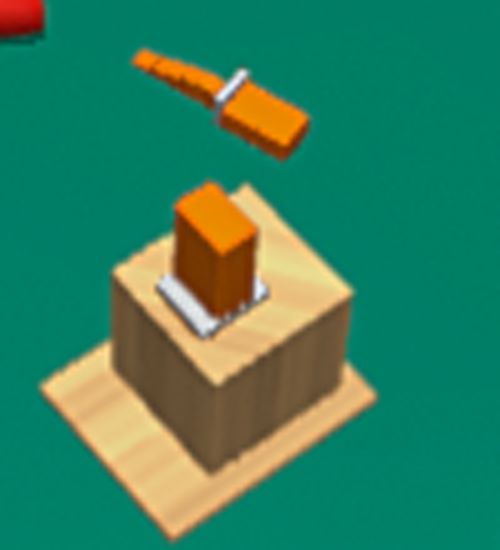

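```bash
cat > fit1.py <<'E'
from h import *
T=cam('top');S=cam('side')
# top of the holder: correspondences as ordered corner list cyc
ct=np.array([(345,115),(435,320),(245,385)])/8+[360,205]
cs=np.array([(112,270),(245,185),(352,292),(218,385)])/5+[300,265]
print('side corners',onz(S,cs,.078)[:,:2].round(4).tolist(),'ctr',onz(S,cs,.078)[:,:2].mean(0))
print('top corners',onz(T,ct,.078)[:,:2].round(4).tolist())
ft=np.array([(105,195),(365,115),(445,408),(210,490)])/8+[360,205]
print('foot',onz(T,ft,.006)[:,:2].round(4).tolist(), onz(T,ft,.006)[:,:2].mean(0))
hs=np.array([(175,208),(211,183),(257,230),(218,253)])/5+[300,265]
print('handle top side',onz(S,hs,.133)[:,:2].round(4).tolist(),onz(S,hs,.133)[:,:2].mean(0))
ht=np.array([(295,245),(380,215),(390,265),(305,300)])/8+[360,205]
print('handle top top',onz(T,ht,.133)[:,:2].round(4).tolist(),onz(T,ht,.133)[:,:2].mean(0))
# stand: block top z=.1 
bt=np.array([(467,58),(579,75),(556,262),(433,242)])/5+[170,155]
print('block top T',onz(T,bt,.1)[:,:2].round(4).tolist())
bs=np.array([(585,165),(612,243),(405,266),(383,180)])/5+[250,150]
print('block top S',onz(S,bs,.1)[:,:2].round(4).tolist())
rt=np.array([(512,103)])/5+[170,155]; print('rodtop',onz(T,rt,.118))
rs=np.array([(545,182)])/5+[250,150]; print('rodtop S',onz(S,rs,.118))
ba=np.array([(627,92),(590,315),(425,292)])/5+[170,155]; print('base',onz(T,ba,.012)[:,:2].round(4).tolist())
ds=np.array([(45,82),(252,50),(302,187),(82,225)])/5+[250,150]
print('dish',onz(S,ds,.024)[:,:2].round(4).tolist(),onz(S,ds,.024).mean(0))
E
python3 fit1.py
```

```text
side corners [[0.4436, -0.236], [0.509, -0.2144], [0.5302, -0.2771], [0.4647, -0.2996]] ctr [ 0.48687962 -0.25675777]
top corners [[0.5279, -0.2722], [0.4596, -0.2989], [0.4394, -0.2357]]
foot [[0.5133, -0.2014], [0.54, -0.2936], [0.4368, -0.317], [0.41, -0.2343]] [ 0.47499766 -0.26159213]
handle top side [[0.4632, -0.252], [0.4804, -0.2456], [0.4891, -0.2718], [0.4714, -0.2768]] [ 0.47602745 -0.26152821]
handle top top [[0.4778, -0.2438], [0.4868, -0.2709], [0.471, -0.2733], [0.4605, -0.2462]] [ 0.47400688 -0.25855017]
block top T [[0.6711, 0.0926], [0.6606, 0.0337], [0.561, 0.0463], [0.5728, 0.1101]]
block top S [[0.6743, 0.091], [0.6648, 0.0348], [0.566, 0.0522], [0.5766, 0.113]]
rodtop [[0.64117294 0.06708342 0.118     ]]
rodtop S [[0.64241404 0.06731981 0.118     ]]
base [[0.6758, 0.0128], [0.5484, 0.0346], [0.5632, 0.1266]]
dish [[0.4566, 0.3319], [0.5734, 0.3206], [0.5636, 0.2022], [0.4454, 0.2119]] [0.50974053 0.26664244 0.024     ]
```

```bash
python3 - <<'E'
from h import *
s=get_state(); Rt=q2R(s['orientation']); print(Rt.round(3)); print(np.arctan2(Rt[1,1],Rt[0,1]),'tool y yaw;', np.arctan2(Rt[1,2],Rt[0,2]),'tool z yaw', s['clock'])
E
```

```text
[[ 0.     0.372  0.928]
 [ 0.     0.928 -0.372]
 [-1.     0.     0.   ]]
1.1900000260469223 tool y yaw; -0.3807963083921528 tool z yaw 0.85
```

step_arm --targets '[[[0,0,0],[0,-2.1,4.3],8.5],[[0,0,0],[0,-2.1,4.4],8.5],[[0,0,0],[0,-2.1,4.4],8.5],[[0,0,0],[0,-2.1,4.4],8.5],[[0,0,0],[0,-2.1,4.4],8.5],[[0,0,0],[0,-2.1,4.4],8.5],[[0,0,0],[0,-2.1,4.4],8.5],[[0,0,0],[0,-2.1,4.4],8.5],[[0,0,0],[0,-2.1,4.4],8.5],[[0,0,0],[0,-2.1,4.4],8.5]]'

```text
clock: 1.85
tcp_pos: [0.5444, 0.174, 0.2316]
orientation: [0.695, 0.134, 0.694, -0.134]
wrist_force: [1.2, 0.9, -0.2]
finger_gap: 0.0851
```

step_arm --targets '[[[0,0,0],[0,-2.1,4.3],8.5],[[0,0,0],[0,-2.1,4.3],8.5],[[0,0,0],[0,-2.1,4.3],8.5],[[8.5,0,0],[0,0,0],8.5],[[8.5,0,0],[0,0,0],8.5],[[8.5,0,0],[0,0,0],8.5],[[8.5,0,0],[0,0,0],8.5],[[8.5,0,0],[0,0,0],8.5],[[8.5,0,0],[0,0,0],8.5],[[8.5,0,0],[0,0,0],8.5]]'

```text
clock: 2.85
tcp_pos: [0.6396, 0.0693, 0.2312]
orientation: [0.535, 0.462, 0.535, -0.462]
wrist_force: [0.3, -0.2, -0.5]
finger_gap: 0.0848
```

step_arm --targets '[[[8.5,0,0],[0,0,0],8.5],[[8.5,0,0],[0,0,0],8.5],[[1.5,0,0],[0,0,0],8.5],[[0,0,0],[0,0,0],8.5],[[0,0,0],[0,0,0],8.5],[[0,0,0],[0,0,0],8.5],[[0,0,0],[0,0,0],8.5],[[0,0,0],[0,0,0],8.5],[[0,0,0],[0,0,0],8.5],[[0,0,0],[0,0,0],8.5]]'

```text
clock: 3.85
tcp_pos: [0.6396, 0.0693, 0.2313]
orientation: [0.455, 0.541, 0.455, -0.541]
wrist_force: [-1.2, 0.3, -0.8]
finger_gap: 0.0848
```

```bash
python3 - <<'E'
from h import *
s=get_state(); Rt=q2R(s['orientation']); print(s['tcp_pos'],np.arctan2(Rt[1,1],Rt[0,1]),Rt[2,1:],s['joint_pos'].round(2))
im=read_camera('wrist'); cv2.imwrite('pics/w1.png',im[:,:,::-1])
c=cam('wrist',s); print(proj(c,[[.64,.067,.118],[.64,.067,.1]]))
import pickle; pickle.dump(s,open('w1.pkl','wb'))
E
```

```text
[0.63958596 0.06929982 0.23129904] -0.1711799773297826 [ 5.14561612e-05 -1.06096336e-04] [-0.02  0.45  0.25  1.37  0.    1.73]
[[322.50148952 240.58506162]
 [322.49747985 232.3967333 ]]
```

View pics/w1.png

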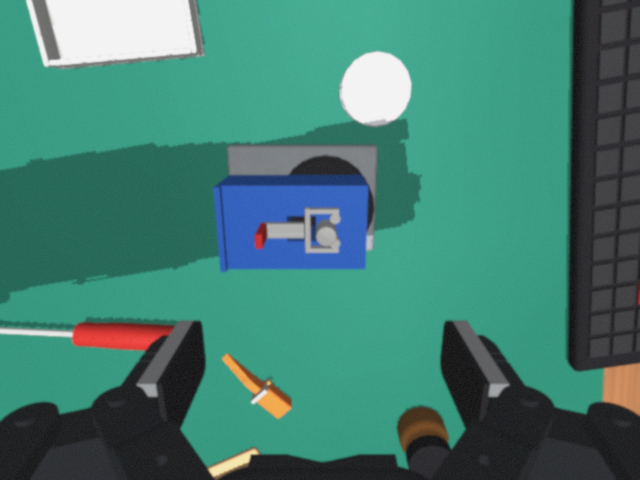

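```bash
python3 - <<'E'
from h import *
im=cv2.imread('pics/w1.png')[:,:,::-1]
crop(im,205,135,190,145,4,'pics/w1c.png'); crop(im,250,195,110,70,7,'pics/w1d.png')
E
```

```text
(no output)
```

View pics/w1c.png

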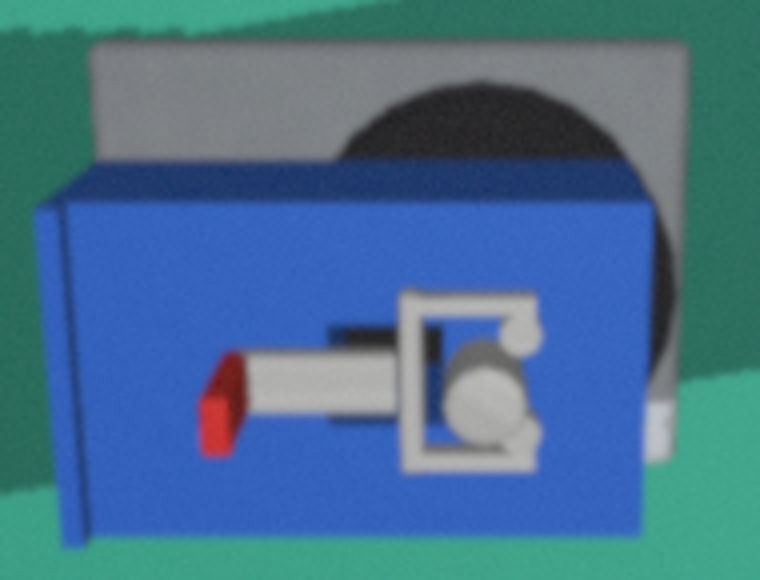

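View pics/w1d.png

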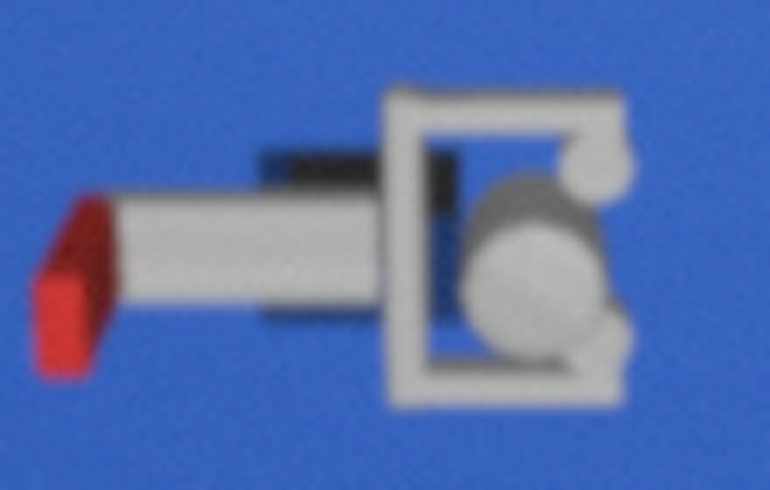

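```bash
cat > fit2.py <<'E'
from h import *
import pickle
s=pickle.load(open('w1.pkl','rb')); c=cam('wrist',s)
C=lambda a:np.array(a,float)/4+[205,135]
D=lambda a:np.array(a,float)/7+[250,195]
L=np.array([[0,0,.118],[.028,.03,.1],[.028,-.03,.1],[-.074,.03,.105],[-.074,-.03,.105],[.045,.048,.012],[-.085,.048,.012]])
px=np.vstack([D([(535,290)]),C([(652,203),(642,535),(38,208),(64,545),(688,45),(92,48)])])
w=np.array([3,1,1,1,1,.5,.5])[:,None]
f=lambda p:((proj(c,pose2(p,L))-px)*w).ravel()
r=least_squares(f,[.64,.067,-.175]); print('stand',r.x, r.fun.reshape(-1,2).round(1).tolist())
# clip: points on z=.106 : bar left-top, bar left-bottom, right ends of legs; tongue
Lc=np.array([[-.0145,.016,.106],[-.0145,-.016,.106],[-.0105,.012,.106],[-.045,.005,.128],[-.045,-.005,.128],[.006,.0087,.106]])
pc=D([(385,90),(388,408),(427,133),(35,275),(38,378),(598,166)])
f2=lambda p:(proj(c,pose2(p,Lc))-pc).ravel()
r2=least_squares(f2,r.x); print('clip',r2.x,r2.fun.reshape(-1,2).round(1).tolist())
a=r.x;d=r2.x[:2]-a[:2];cs,sn=np.cos(a[2]),np.sin(a[2]);print('clip in stand',cs*d[0]+sn*d[1],-sn*d[0]+cs*d[1])
Rt=q2R(s['orientation']); print('tcp in stand', [np.dot([cs,sn],s['tcp_pos'][:2]-a[:2]),np.dot([-sn,cs],s['tcp_pos'][:2]-a[:2])])
E
python3 fit2.py
```

```text
stand [ 0.64307014  0.06926417 -0.17179841] [[0.5, 0.3], [0.6, -0.5], [0.2, 0.3], [-1.4, -0.3], [-0.7, 0.6], [0.7, -0.6], [-1.1, -1.0]]
clip [ 0.64334017  0.06920164 -0.16942461] [[-0.1, 0.2], [0.2, 0.2], [0.0, -0.1], [-0.5, -0.3], [-0.0, 0.2], [0.4, -0.1]]
clip in stand 0.0002767489583152 -1.5447228288597122e-05
tcp in stand [np.float64(-0.0034389774550263345), np.float64(-0.0005605063618812721)]
```

step_arm --targets '[[[0,0,0],[0,-1.3,4.4],8.5],[[0,0,0],[0,-1.3,4.4],8.5],[[0,0,0],[0,-1.3,4.4],8.5],[[0,0,0],[0,-1.3,4.4],8.5],[[0,0,0],[0,-1.3,4.4],8.5],[[0,0,0],[0,-1.3,4.4],8.5],[[0,0,0],[0,-1.3,4.4],8.5],[[0,0,0],[0,-1.4,4.3],8.5],[[-8,0,0],[0,0,0],8.5],[[-8,0,0],[0,0,0],8.5]]'

```text
clock: 4.9
tcp_pos: [0.4753, -0.2604, 0.2314]
orientation: [0.527, 0.472, 0.527, -0.472]
wrist_force: [-0.0, 0.0, -0.3]
finger_gap: 0.0851
```

step_arm --targets '[[[-8,0,0],[0,0,0],8.5],[[-4,0,0],[0,0,0],8.5],[[0,0,0],[0,0,0],8.5],[[0,0,0],[0,0,0],8.5],[[0,0,0],[0,0,0],8.5],[[0,0,0],[0,0,0],8.5],[[0,0,0],[0,0,0],8.5],[[0,0,0],[0,0,0],8.5],[[0,0,0],[0,0,0],8.5],[[0,0,0],[0,0,0],8.5]]'

```text
clock: 5.9
tcp_pos: [0.4763, -0.2587, 0.2313]
orientation: [0.573, 0.415, 0.573, -0.415]
wrist_force: [-0.3, -1.4, -0.3]
finger_gap: 0.0847
```

```bash
python3 - <<'E'
from h import *
s=get_state(); Rt=q2R(s['orientation']); print(s['tcp_pos'],np.arctan2(Rt[1,1],Rt[0,1]),s['joint_pos'].round(2),s['wrist_force'])
im=read_camera('wrist'); cv2.imwrite('pics/w2.png',im[:,:,::-1])
crop(im,230,140,180,140,4,'pics/w2c.png')
import pickle; pickle.dump(s,open('w2.pkl','wb'))
E
```

```text
[ 0.4762848  -0.2586599   0.23125755] 0.31727491647728884 [-0.65  0.25 -0.04  1.28  0.    0.61] [-0.29584456 -1.40851677 -0.30531115]
```

View pics/w2.png

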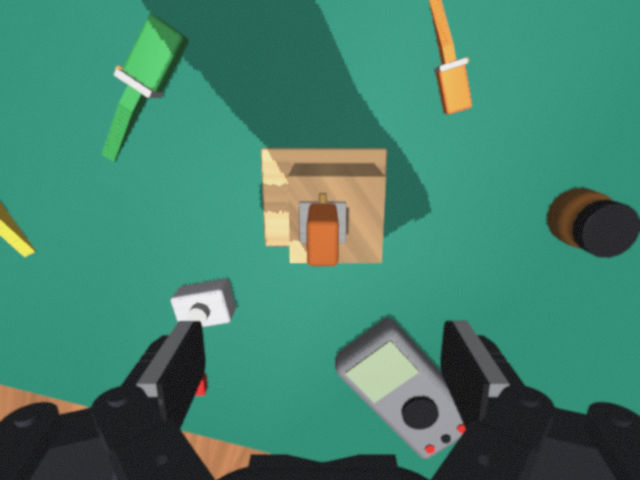

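View pics/w2c.png

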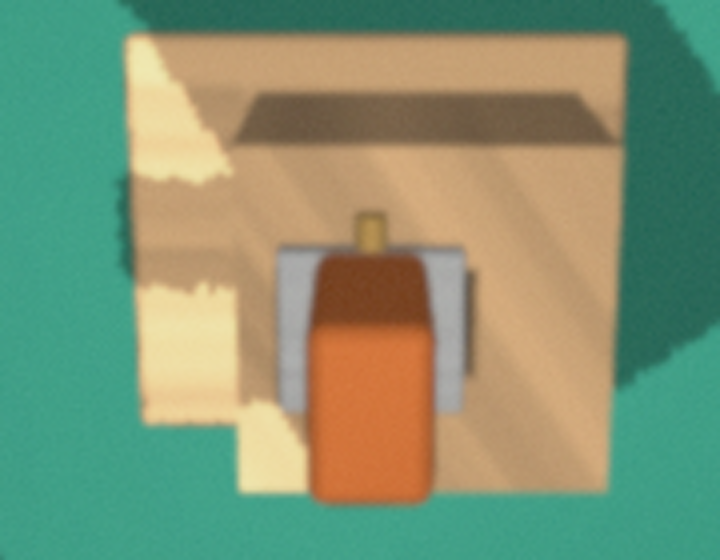

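```bash
cat > fit3.py <<'E'
from h import *
import pickle
s=pickle.load(open('w2.pkl','rb')); c=cam('wrist',s)
C=lambda a:np.array(a,float)/4+[230,140]
L=np.array([[-.02,.015,.133],[0,.015,.133],[0,-.015,.133],[-.02,-.015,.133]])
px=C([(311,325),(432,325),(432,502),(310,502)])
r=least_squares(lambda p:(proj(c,pose2(p,L))-px).ravel(),[.486,-.256,.32]); print('wedge',r.x,r.fun.round(1))
L=np.array([[-.035,.033,.078],[.035,.033,.078],[.035,-.033,.078],[-.035,-.033,.078]])
px=C([(236,145),(620,145),(608,492),(238,492)])
r2=least_squares(lambda p:(proj(c,pose2(p,L))-px).ravel(),[.486,-.256,.32]); print('holder',r2.x,r2.fun.round(1))
g=pose2(r.x,[[-.01,0,.1]])[0]; Rt=q2R(s['orientation']); print('move cm',Rt.T@(np.array([g[0],g[1],.091])-s['tcp_pos'])*100)
cl=C([(277,248),(465,248),(465,412),(277,412)])
print(((onz(c,cl,.08)[:,:2]-r.x[:2])@np.array([[np.cos(.32),-np.sin(.32)],[np.sin(.32),np.cos(.32)]])).round(4))
E
python3 fit3.py
```

```text
wedge [ 0.48712393 -0.25501413  0.31469012] [-1.6 -1.1  1.5 -1.   0.8  1.2 -0.8  1.2]
holder [ 0.48746245 -0.25584621  0.31468787] [-1.2  0.1  1.   0.3 -0.3 -0.1  0.4 -0.3]
move cm [ 1.40257643e+01  1.42725072e-01 -1.00666715e-02]
[[-0.0269  0.0141]
 [ 0.007   0.0139]
 [ 0.0075 -0.0173]
 [-0.0276 -0.0172]]
```

step_arm --targets '[[[0,0,0],[2.0,0.15,0],6],[[0,0,0],[2.5,0,0],6],[[0,0,0],[2.5,0,0],6],[[0,0,0],[2.5,0,0],6],[[0,0,0],[2.0,0,0],6],[[0,0,0],[1.5,0,0],6],[[0,0,0],[1.0,0,0],6],[[0,0,0],[0,0,0],6],[[0,0,0],[0,0,0],6],[[0,0,0],[0,0,0],6]]'

```text
clock: 6.95
tcp_pos: [0.4784, -0.2587, 0.0923]
orientation: [0.573, 0.415, 0.572, -0.415]
wrist_force: [-1.1, 0.0, -0.3]
finger_gap: 0.0601
```

```bash
python3 - <<'E'
from h import *
s=get_state(); print(s['tcp_pos'],s['wrist_force'])
im=read_camera('wrist'); cv2.imwrite('pics/w3.png',im[:,:,::-1])
E
```

```text
[ 0.47837171 -0.25866045  0.09229811] [-1.07690234  0.03259383 -0.30975477]
```

View pics/w3.png

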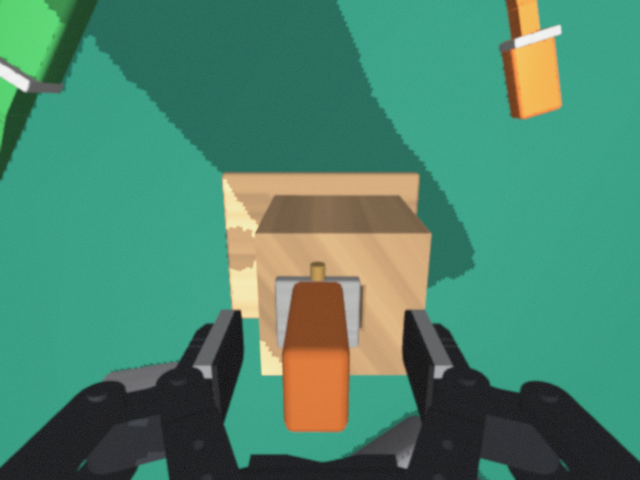

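step_arm --targets '[[[0,0,0],[0,-0.15,0],6],[[0,0,0],[0,0,0],1.8],[[0,0,0],[0,0,0],1.8],[[0,0,0],[0,0,0],1.8],[[0,0,0],[0,0,0],1.8],[[0,0,0],[0,0,0],1.8],[[0,0,0],[0,0,0],1.8],[[0,0,0],[0,0,0],1.8],[[0,0,0],[0,0,0],1.8],[[0,0,0],[0,0,0],1.8]]' --force 70

```text
clock: 8.0
tcp_pos: [0.4764, -0.2587, 0.0915]
orientation: [0.573, 0.415, 0.573, -0.415]
wrist_force: [-1.3, 1.2, 5.0]
finger_gap: 0.0189
```

```bash
python3 - <<'E'
from h import *
s=get_state(); print(s['tcp_pos'],s['wrist_force'],s['ft_torque'],s['finger_gap'],s['orientation'])
im=read_camera('wrist'); cv2.imwrite('pics/w4.png',im[:,:,::-1])
import pickle; pickle.dump(s,open('grasp.pkl','wb'))
E
```

```text
[ 0.47637474 -0.25874577  0.09153353] [-1.25281864  1.22531289  5.04069926] [ 0.07772949  0.21794168 -0.02092817] 0.018928719213338045 [ 0.57286191  0.4147193   0.57259237 -0.41469882]
```

View pics/w4.png

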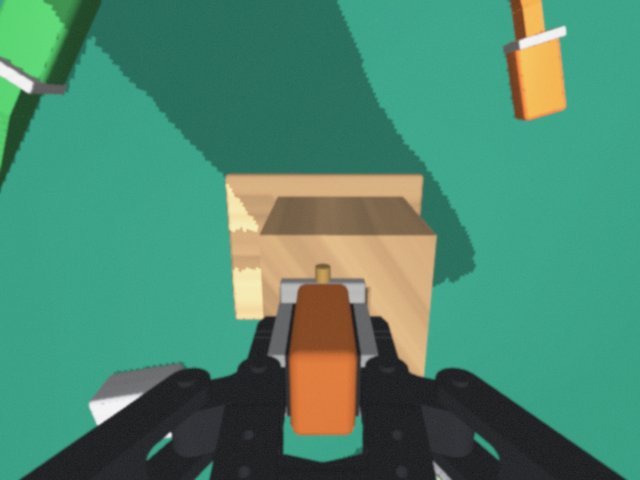

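step_arm --targets '[[[0,0,0],[-0.5,0,0],1.8],[[0,0,0],[-1.0,0,0],1.8],[[0,0,0],[-1.5,0,0],1.8],[[0,0,0],[-2,0,0],1.8],[[0,0,0],[-2,0,0],1.8],[[0,0,0],[-2,0,0],1.8],[[0,0,0],[-2,0,0],1.8],[[0,0,0],[-2,0,0],1.8],[[0,0,0],[0,0,0],1.8],[[0,0,0],[0,0,0],1.8]]'

```text
clock: 9.05
tcp_pos: [0.4764, -0.2588, 0.2213]
orientation: [0.573, 0.415, 0.572, -0.415]
wrist_force: [-0.1, -0.6, -1.4]
finger_gap: 0.0197
```

```bash
python3 - <<'E'
from h import *
s=get_state(); print(s['tcp_pos'],s['wrist_force'],s['ft_torque'],s['finger_gap'])
im=read_camera('wrist'); cv2.imwrite('pics/w5.png',im[:,:,::-1]); crop(im,240,160,160,140,5,'pics/w5c.png')
im=read_camera('side'); cv2.imwrite('pics/s5.png',im[:,:,::-1]); crop(im,270,200,160,120,5,'pics/s5c.png')
E
```

```text
[ 0.47642856 -0.25875789  0.22131778] [-0.06164361 -0.57573687 -1.41862024] [0.00335963 0.03429742 0.03418898] 0.01972800461072385
```

View pics/w5.png

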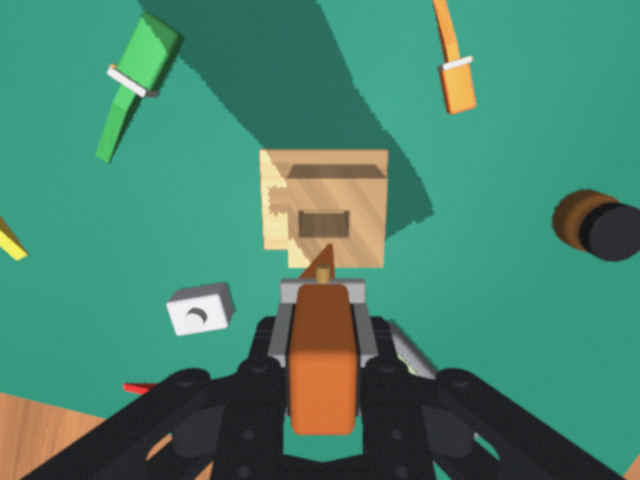

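View pics/w5c.png

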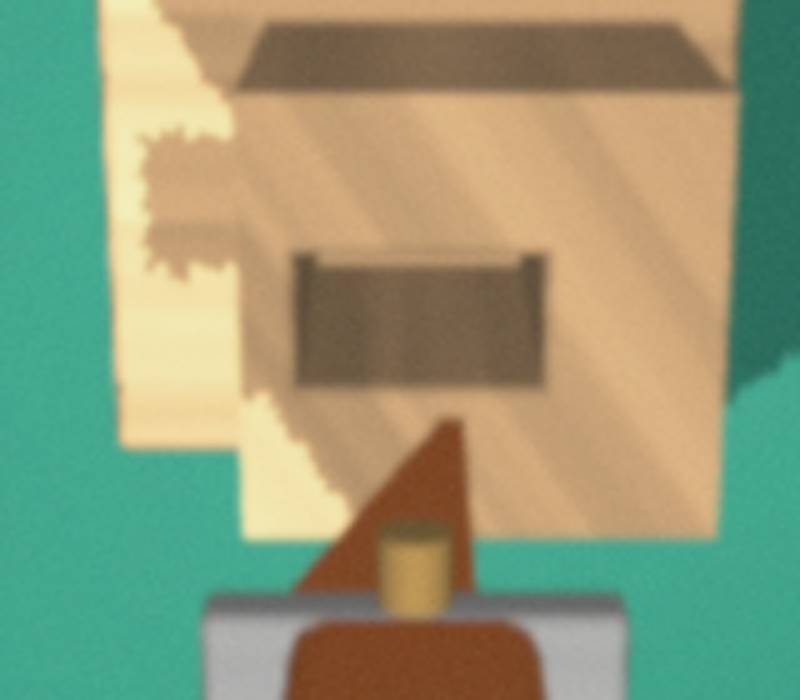

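View pics/s5c.png

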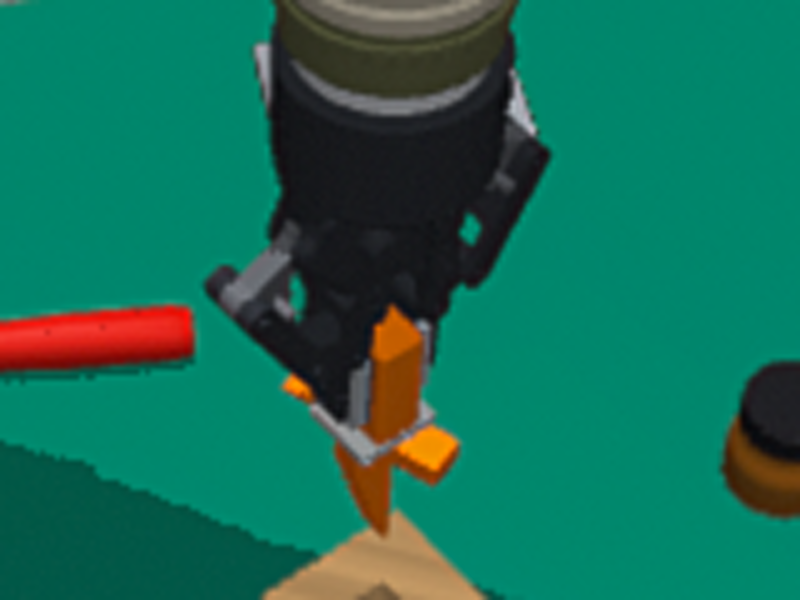

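```bash
cat > fit4.py <<'E'
from h import *
m=camera_model('wrist');K=np.array([[m['fx'],0,m['cx']],[0,m['fy'],m['cy']],[0,0,1.]]);d=np.array(m['dist_coeffs']);T=np.array(m['T_tool_cam'])
Ti=np.linalg.inv(T)
def pj(P): 
    rv,_=cv2.Rodrigues(Ti[:3,:3]); return cv2.projectPoints(np.atleast_2d(P).astype(float).reshape(-1,1,3),rv,Ti[:3,3],K,d)[0].reshape(-1,2)
def ty(px,z): # tool y,x of pixel on plane tool z = z
    u=cv2.undistortPoints(np.array(px,float).reshape(-1,1,2),K,d).reshape(-1,2)
    D=np.c_[u,np.ones(len(u))]@T[:3,:3].T; t=T[:3,3]
    P=t+D*((z-t[2])/D[:,2:3]); return P
if __name__=='__main__':
    C=lambda a:np.array(a,float)/5+[240,160]
    print('blade +y face: tip back, tip front, back at clamp', ty(C([(462,420),(440,420),(473,590),(293,590)]),-.006).round(4))
    print('handle +y face top edges', ty([(292,352),(355,352)],-.015).round(4))
    print('handle top -y corners', ty([(292,433),(356,433)],.015).round(4))
    print('clamp', ty(C([(203,595),(627,595)]),-.017).round(4))
    print('handle lower +y', ty(C([(290,640),(540,640)]),-.015).round(4))
E
python3 fit4.py
```

```text
blade +y face: tip back, tip front, back at clamp [[ 0.0806  0.0068 -0.006 ]
 [ 0.0806  0.0044 -0.006 ]
 [ 0.0324  0.0067 -0.006 ]
 [ 0.0324 -0.0097 -0.006 ]]
handle +y face top edges [[-0.0407 -0.0074 -0.015 ]
 [-0.0407  0.0104 -0.015 ]]
handle top -y corners [[-0.039  -0.0082  0.015 ]
 [-0.0391  0.0115  0.015 ]]
clamp [[ 0.0061 -0.015  -0.017 ]
 [ 0.006   0.0178 -0.017 ]]
handle lower +y [[ 0.0021 -0.0081 -0.015 ]
 [ 0.0021  0.0109 -0.015 ]]
```

step_arm --targets '[[[7,0,0],[0,0,0],1.8],[[7,0,0],[0,0,0],1.8],[[7,0,0],[0,0,0],1.8],[[7,0,0],[0,0,0],1.8],[[0,0,0],[0,1.2,-4.4],1.8],[[0,0,0],[0,1.2,-4.4],1.8],[[0,0,0],[0,1.2,-4.4],1.8],[[0,0,0],[0,1.2,-4.4],1.8],[[0,0,0],[0,1.2,-4.4],1.8],[[0,0,0],[0,1.2,-4.4],1.8]]'

```text
clock: 10.15
tcp_pos: [0.5921, -0.0089, 0.2198]
orientation: [-0.455, -0.54, -0.456, 0.542]
wrist_force: [0.4, -0.8, -0.8]
finger_gap: 0.0192
```

step_arm --targets '[[[0,0,0],[0,1.0,-3.0],1.8],[[0,0,0],[0,0.6,-3.0],1.8],[[0,0,0],[0,0.4,-2.75],1.8],[[0,0,0],[0,0,0],1.8],[[0,0,0],[0,0,0],1.8],[[0,0,0],[0,0,0],1.8],[[0,0,0],[0,0,0],1.8],[[0,0,0],[0,0,0],1.8],[[0,0,0],[0,0,0],1.8],[[0,0,0],[0,0,0],1.8]]'

```text
clock: 11.15
tcp_pos: [0.6269, 0.0715, 0.2215]
orientation: [0.455, 0.541, 0.455, -0.541]
wrist_force: [-0.3, 0.2, -0.7]
finger_gap: 0.0192
```

```bash
python3 - <<'E'
from h import *
s=get_state(); Rt=q2R(s['orientation']); print(s['tcp_pos'],np.arctan2(Rt[1,1],Rt[0,1]),s['wrist_force'],s['ft_torque'],s['clock'])
print('to go cm',Rt.T@(np.array([.6275,.072,.2213])-s['tcp_pos'])*100)
im=read_camera('wrist'); cv2.imwrite('pics/w6.png',im[:,:,::-1]); crop(im,240,170,160,140,5,'pics/w6c.png')
E
```

```text
[0.62685691 0.07151866 0.22149602] -0.17212073855749754 [-0.25281673  0.20555744 -0.70234727] [-0.01801784  0.01938518 -0.00154976] 11.15
to go cm [ 0.01962765  0.05510818 -0.05843425]
```

View pics/w6c.png

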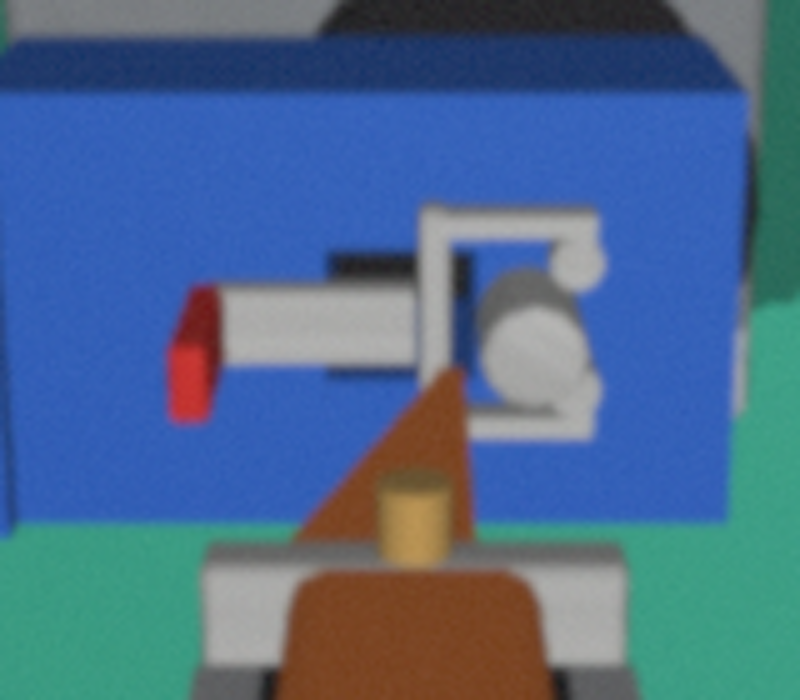

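step_arm --targets '[[[0,0,0],[0.5,0,-0.05],1.8],[[0,0,0],[0.7,0,0],1.8],[[0,0,0],[0.7,0,0],1.8],[[0,0,0],[0.5,0,0],1.8],[[0,0,0],[0.2,0,0],1.8],[[0,0,0],[0,0,0],1.8],[[0,0,0],[0,0.05,0],1.8],[[0,0,0],[0,0,0],1.8],[[0,0,0],[0,0,0],1.8],[[0,0,0],[0,0,0],1.8]]'

```text
clock: 12.2
tcp_pos: [0.6276, 0.0724, 0.1955]
orientation: [0.455, 0.541, 0.455, -0.541]
wrist_force: [1.1, -0.3, 0.3]
finger_gap: 0.0193
```

```bash
cat > look.py <<'E'
from h import *
import sys
n=sys.argv[1]
s=get_state(); Rt=q2R(s['orientation']); print(s['tcp_pos'].round(4),'t',round(s['clock'],2),'force tool xyz',(Rt.T@s['wrist_force']).round(2),'trq',(Rt.T@s['ft_torque']).round(3),'gap',round(s['finger_gap'],4),'yaw',np.arctan2(Rt[1,1],Rt[0,1]).round(4))
p=np.array([.64307,.06926]);c,sn=np.cos(-.1715),np.sin(-.1715);d=s['tcp_pos'][:2]-p
print('tcp in stand mm',(1e3*np.array([c*d[0]+sn*d[1],-sn*d[0]+c*d[1]])).round(2))
if n!='-':
    im=read_camera('wrist'); cv2.imwrite(f'pics/{n}.png',im[:,:,::-1]); crop(im,240,170,160,140,5,f'pics/{n}c.png')
E
python3 look.py w7
```

```text
[0.6276 0.0724 0.1955] t 12.2 force tool xyz [-0.3   1.12  0.15] trq [ 0.02  -0.035  0.014] gap 0.0193 yaw -0.1713
tcp in stand mm [-15.82   0.47]
```

View pics/w7c.png

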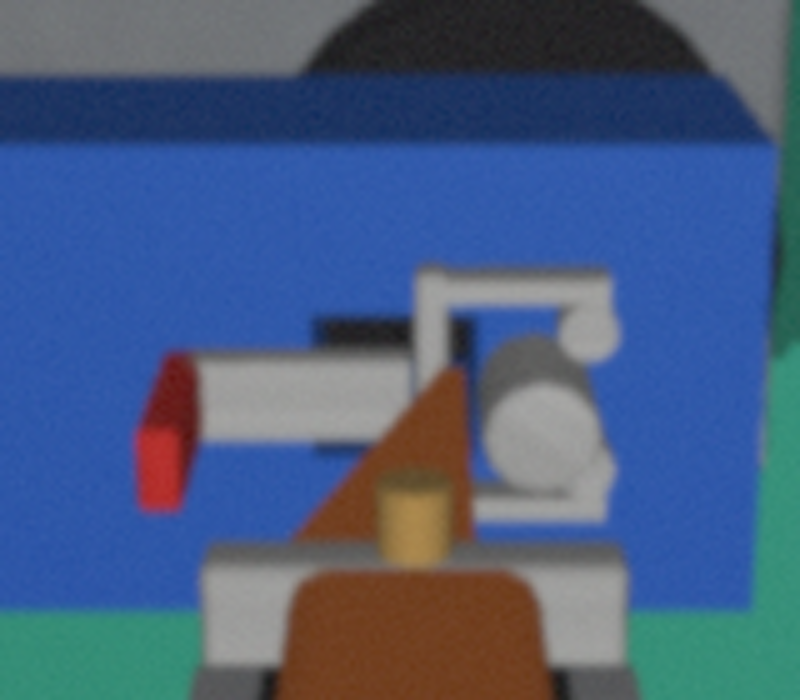

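step_arm --targets '[[[0,0,0],[0,0.05,0],1.8],[[0,0,0],[0,0.05,0],1.8],[[0,0,0],[0,0.03,0],1.8],[[0,0,0],[0,0.02,0],1.8],[[0,0,0],[0,0,0],1.8],[[0,0,0],[0,0,0],1.8],[[0,0,0],[0,0,0],1.8],[[0,0,0],[0,0,0],1.8],[[0,0,0],[0,0,0],1.8],[[0,0,0],[0,0,0],1.8]]'

```text
clock: 13.25
tcp_pos: [0.6289, 0.0722, 0.1953]
orientation: [0.455, 0.541, 0.455, -0.541]
wrist_force: [-0.3, 0.3, -1.1]
finger_gap: 0.0197
```

```bash
python3 look.py -
```

```text
[0.6289 0.0722 0.1953] t 13.25 force tool xyz [ 1.09 -0.35 -0.27] trq [-0.057  0.009  0.007] gap 0.0197 yaw -0.1714
tcp in stand mm [-14.45   0.44]
```

step_arm --targets '[[[0,0,0],[0,0.03,0],1.8],[[0,0,0],[0,0.02,0],1.8],[[0,0,0],[0,0,0],1.8],[[0,0,0],[0,0,0],1.8],[[0,0,0],[0,0,0],1.8],[[0,0,0],[0,0,0],1.8],[[0,0,0],[0,0,0],1.8],[[0,0,0],[0,0,0],1.8],[[0,0,0],[0,0,0],1.8],[[0,0,0],[0,0,0],1.8]]'

```text
clock: 14.25
tcp_pos: [0.6294, 0.0721, 0.1953]
orientation: [0.455, 0.541, 0.455, -0.541]
wrist_force: [-0.1, -0.5, -1.2]
finger_gap: 0.0192
```

```bash
python3 look.py w8
```

```text
[0.6294 0.0721 0.1953] t 14.25 force tool xyz [ 1.23 -0.    0.47] trq [ 0.019 -0.028  0.021] gap 0.0192 yaw -0.1714
tcp in stand mm [-13.94   0.42]
```

View pics/w8c.png

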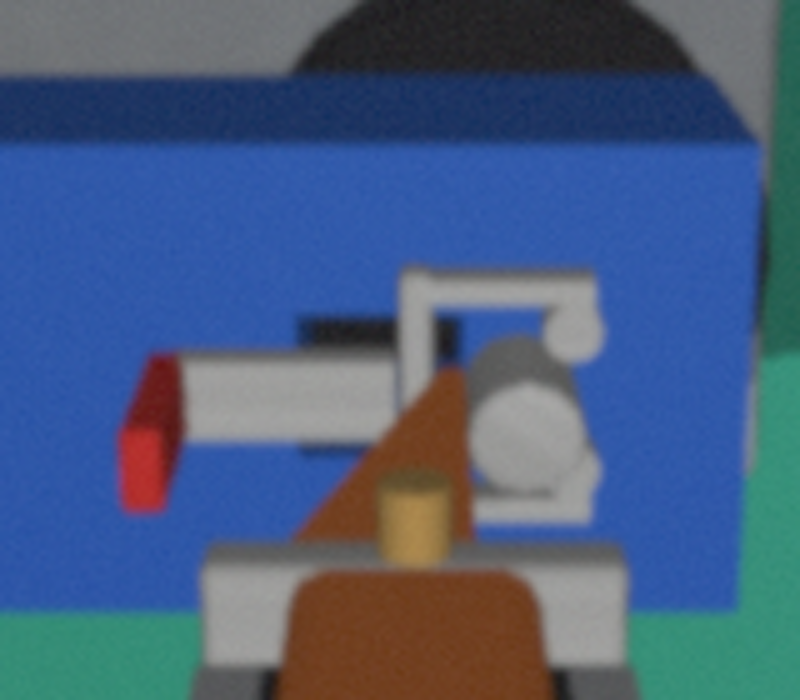

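step_arm --targets '[[[0,0,0],[0,0.02,0],1.8],[[0,0,0],[0,0.01,0],1.8],[[0,0,0],[0,0,0],1.8],[[0,0,0],[0,0,0],1.8],[[0,0,0],[0,0,0],1.8],[[0,0,0],[0,0,0],1.8],[[0,0,0],[0,0,0],1.8],[[0,0,0],[0,0,0],1.8],[[0,0,0],[0,0,0],1.8],[[0,0,0],[0,0,0],1.8]]'

```text
clock: 15.3
tcp_pos: [0.6296, 0.072, 0.1953]
orientation: [-0.455, -0.541, -0.455, 0.541]
wrist_force: [-1.7, 1.1, -0.7]
finger_gap: 0.0192
```

```bash
python3 look.py -
```

```text
[0.6296 0.072  0.1953] t 15.3 force tool xyz [ 0.74 -1.84 -0.84] trq [-0.    -0.024 -0.272] gap 0.0192 yaw -0.1713
tcp in stand mm [-13.74   0.45]
```

step_arm --targets '[[[0,0,0],[0.2,0,0],1.8],[[0,0,0],[0.2,0,0],1.8],[[0,0,0],[0.1,0,0],1.8],[[0,0,0],[0.1,0,0],1.8],[[0,0,0],[0.1,0,0],1.8],[[0,0,0],[0.1,0,0],1.8],[[0,0,0],[0,0,0],1.8],[[0,0,0],[0,0,0],1.8],[[0,0,0],[0,0,0],1.8],[[0,0,0],[0,0,0],1.8]]'

```text
clock: 16.3
tcp_pos: [0.6296, 0.072, 0.1872]
orientation: [-0.455, -0.541, -0.455, 0.541]
wrist_force: [-1.2, 0.2, -1.3]
finger_gap: 0.0192
```

```bash
python3 look.py w9
```

```text
[0.6296 0.072  0.1872] t 16.3 force tool xyz [ 1.25 -1.25  0.  ] trq [ 0.02  -0.004 -0.4  ] gap 0.0192 yaw -0.1714
tcp in stand mm [-13.71   0.43]
```

View pics/w9c.png

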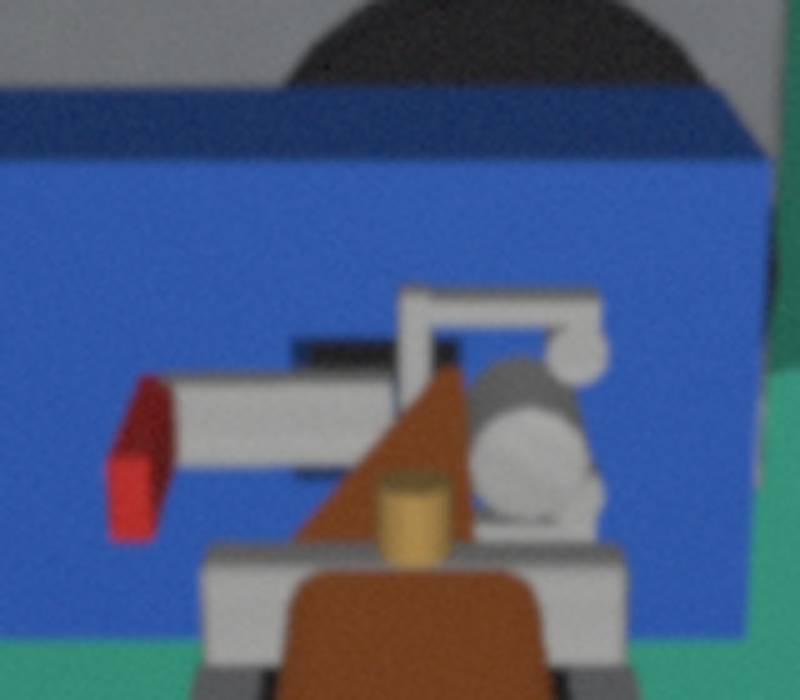

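step_arm --targets '[[[0,0,0],[0.1,0,0],1.8],[[0,0,0],[0.1,0,0],1.8],[[0,0,0],[0.1,0,0],1.8],[[0,0,0],[0.1,0,0],1.8],[[0,0,0],[0,0,0],1.8],[[0,0,0],[0,0,0],1.8],[[0,0,0],[0,0,0],1.8],[[0,0,0],[0,0,0],1.8],[[0,0,0],[0,0,0],1.8],[[0,0,0],[0,0,0],1.8]]'

```text
clock: 17.35
tcp_pos: [0.6297, 0.072, 0.1832]
orientation: [-0.455, -0.541, -0.455, 0.541]
wrist_force: [-2.5, 0.1, -1.2]
finger_gap: 0.0193
```

```bash
python3 look.py w10
```

```text
[0.6297 0.072  0.1832] t 17.35 force tool xyz [ 1.15 -2.5   0.33] trq [-0.096  0.044 -0.556] gap 0.0193 yaw -0.1714
tcp in stand mm [-13.69   0.43]
```

View pics/w10c.png

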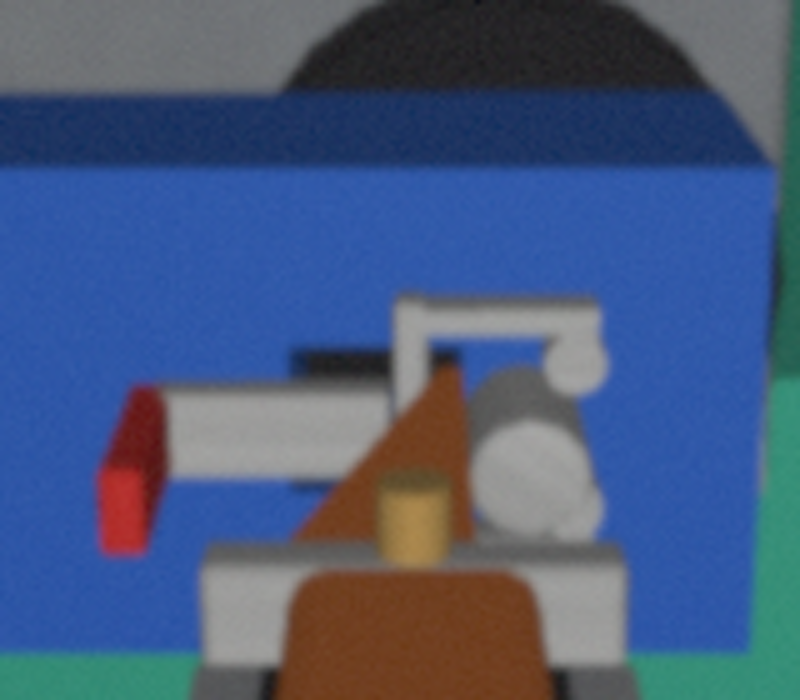

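step_arm --targets '[[[0,0,0],[0.1,-0.01,0],1.8],[[0,0,0],[0.1,0,0],1.8],[[0,0,0],[0.1,0,0],1.8],[[0,0,0],[0.1,0,0],1.8],[[0,0,0],[0.1,0,0],1.8],[[0,0,0],[0,0,0],1.8],[[0,0,0],[0,0,0],1.8],[[0,0,0],[0,0,0],1.8],[[0,0,0],[0,0,0],1.8],[[0,0,0],[0,0,0],1.8]]'

```text
clock: 18.4
tcp_pos: [0.6297, 0.072, 0.1784]
orientation: [0.455, 0.541, 0.455, -0.541]
wrist_force: [-2.3, 1.3, 3.7]
finger_gap: 0.0191
```

```bash
python3 look.py w11
```

```text
[0.6297 0.072  0.1784] t 18.4 force tool xyz [-3.73 -2.47 -0.92] trq [-0.021  0.021 -0.782] gap 0.0191 yaw -0.1714
tcp in stand mm [-13.65   0.46]
```

View pics/w11c.png

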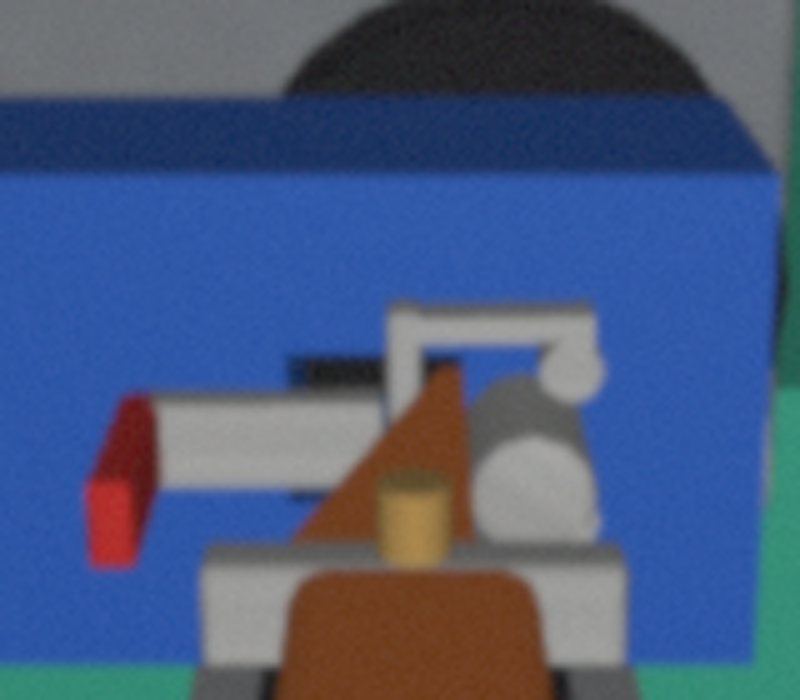

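step_arm --targets '[[[0,0,0],[0.1,0,0],1.8],[[0,0,0],[0.1,0,0],1.8],[[0,0,0],[0.1,0,0],1.8],[[0,0,0],[0.1,0,0],1.8],[[0,0,0],[0,0,0],1.8],[[0,0,0],[0,0,0],1.8],[[0,0,0],[0,0,0],1.8],[[0,0,0],[0,0,0],1.8],[[0,0,0],[0,0,0],1.8],[[0,0,0],[0,0,0],1.8]]'

```text
clock: 19.45
tcp_pos: [0.6297, 0.072, 0.1745]
orientation: [0.455, 0.541, 0.455, -0.541]
wrist_force: [-3.2, -0.1, 5.3]
finger_gap: 0.0193
```

```bash
python3 look.py w12
```

```text
[0.6297 0.072  0.1745] t 19.45 force tool xyz [-5.33 -3.1   0.64] trq [-0.032  0.022 -0.876] gap 0.0193 yaw -0.1714
tcp in stand mm [-13.67   0.45]
```

View pics/w12c.png

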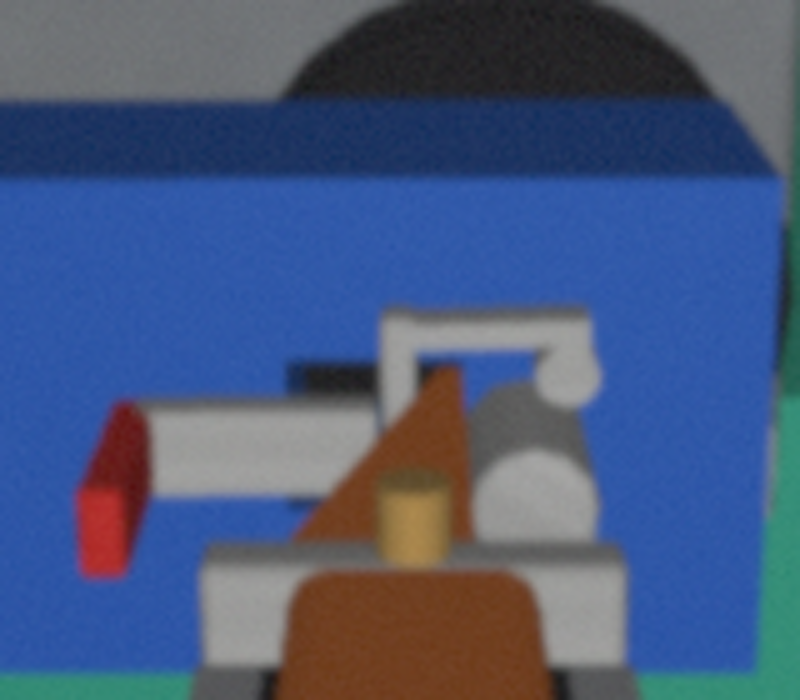

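step_arm --targets '[[[0,0,0],[0.1,-0.01,0],1.8],[[0,0,0],[0.1,0,0],1.8],[[0,0,0],[0.1,0,0],1.8],[[0,0,0],[0.1,0,0],1.8],[[0,0,0],[0.1,0,0],1.8],[[0,0,0],[0,0,0],1.8],[[0,0,0],[0,0,0],1.8],[[0,0,0],[0,0,0],1.8],[[0,0,0],[0,0,0],1.8],[[0,0,0],[0,0,0],1.8]]'

```text
clock: 20.5
tcp_pos: [0.6297, 0.0721, 0.1699]
orientation: [0.456, 0.541, 0.455, -0.541]
wrist_force: [-3.6, 1.2, 7.2]
finger_gap: 0.019
```

```bash
python3 look.py w13
```

```text
[0.6297 0.0721 0.1699] t 20.5 force tool xyz [-7.15 -3.79 -0.56] trq [-0.003  0.001 -0.958] gap 0.019 yaw -0.1713
tcp in stand mm [-13.67   0.52]
```

View pics/w13c.png

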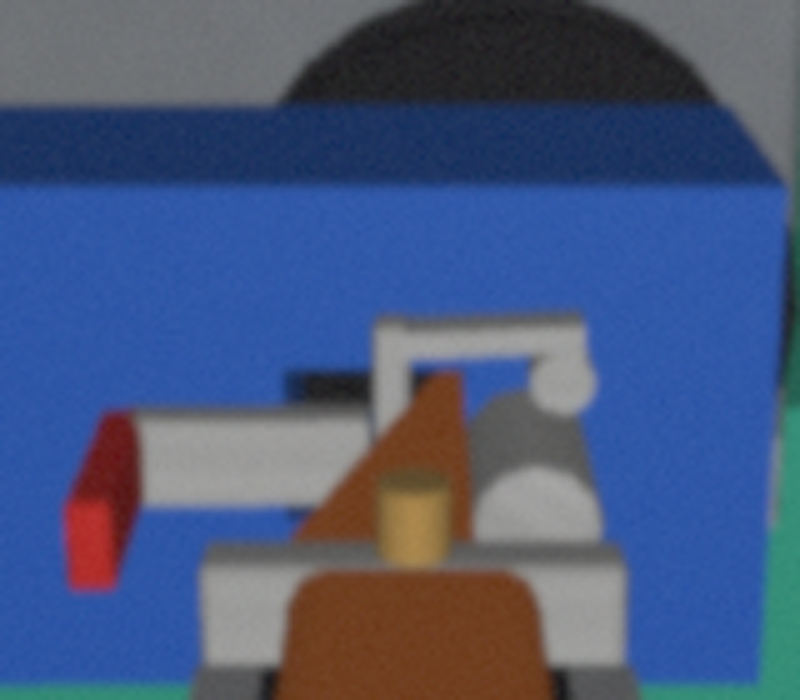

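step_arm --targets '[[[0,0,0],[0.1,0,0],1.8],[[0,0,0],[0.1,0,0],1.8],[[0,0,0],[0.1,0,0],1.8],[[0,0,0],[0,0,0],1.8],[[0,0,0],[0,0,0],1.8],[[0,0,0],[0,0,0],1.8],[[0,0,0],[0,0,0],1.8],[[0,0,0],[0,0,0],1.8],[[0,0,0],[0,0,0],1.8],[[0,0,0],[0,0,0],1.8]]'

```text
clock: 21.55
tcp_pos: [0.6297, 0.0721, 0.1672]
orientation: [0.456, 0.541, 0.455, -0.541]
wrist_force: [-3.5, 0.5, 8.3]
finger_gap: 0.0191
```

```bash
python3 look.py -
```

```text
[0.6297 0.0721 0.1672] t 21.55 force tool xyz [-8.33 -3.52  0.14] trq [ 0.034 -0.002 -1.071] gap 0.0191 yaw -0.1713
tcp in stand mm [-13.68   0.55]
```

step_arm --targets '[[[0,0,0],[0.1,-0.01,0],1.8],[[0,0,0],[0.1,0,0],1.8],[[0,0,0],[0.1,0,0],1.8],[[0,0,0],[0,0,0],1.8],[[0,0,0],[0,0,0],1.8],[[0,0,0],[0,0,0],1.8],[[0,0,0],[0,0,0],1.8],[[0,0,0],[0,0,0],1.8],[[0,0,0],[0,0,0],1.8],[[0,0,0],[0,0,0],1.8]]'

```text
clock: 22.55
tcp_pos: [0.6297, 0.0722, 0.1644]
orientation: [0.456, 0.541, 0.455, -0.54]
wrist_force: [-3.2, 2.2, 9.7]
finger_gap: 0.0191
```

```bash
python3 look.py w14
```

```text
[0.6297 0.0722 0.1644] t 22.55 force tool xyz [-9.69 -3.49 -1.61] trq [-0.01   0.007 -1.126] gap 0.0191 yaw -0.1712
tcp in stand mm [-13.69   0.59]
```

View pics/w14c.png

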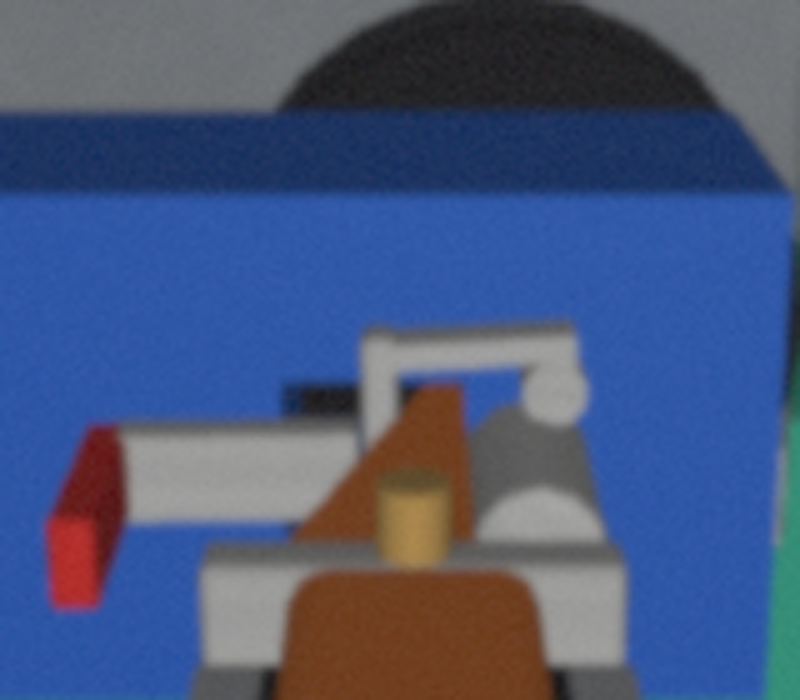

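step_arm --targets '[[[0,0,0],[0,-0.02,0],1.8],[[0,0,0],[0,-0.01,0],1.8],[[0,0,0],[0,0,0],1.8],[[0,0,0],[0,0,0],1.8],[[0,0,0],[0,0,0],1.8],[[0,0,0],[0,0,0],1.8],[[0,0,0],[0,0,0],1.8],[[0,0,0],[0,0,0],1.8],[[0,0,0],[0,0,0],1.8],[[0,0,0],[0,0,0],1.8]]'

```text
clock: 23.6
tcp_pos: [0.6296, 0.0722, 0.1644]
orientation: [0.456, 0.541, 0.455, -0.54]
wrist_force: [-3.3, 1.5, 9.3]
finger_gap: 0.0193
```

```bash
python3 look.py -
```

```text
[0.6296 0.0722 0.1644] t 23.6 force tool xyz [-9.26 -3.49 -0.9 ] trq [ 0.026 -0.047 -0.936] gap 0.0193 yaw -0.1713
tcp in stand mm [-13.76   0.58]
```

step_arm --targets '[[[0,0,0],[0.05,-0.02,0],1.8],[[0,0,0],[0.1,-0.01,0],1.8],[[0,0,0],[0.1,0,0],1.8],[[0,0,0],[0,0,0],1.8],[[0,0,0],[0,0,0],1.8],[[0,0,0],[0,0,0],1.8],[[0,0,0],[0,0,0],1.8],[[0,0,0],[0,0,0],1.8],[[0,0,0],[0,0,0],1.8],[[0,0,0],[0,0,0],1.8]]'

```text
clock: 24.6
tcp_pos: [0.6296, 0.0722, 0.1623]
orientation: [0.456, 0.542, 0.455, -0.54]
wrist_force: [-3.3, 0.5, 10.5]
finger_gap: 0.019
```

```bash
python3 look.py w15
```

```text
[0.6296 0.0722 0.1623] t 24.6 force tool xyz [-10.49  -3.35   0.09] trq [ 0.02   0.019 -0.971] gap 0.019 yaw -0.1713
tcp in stand mm [-13.8    0.61]
```

View pics/w15c.png

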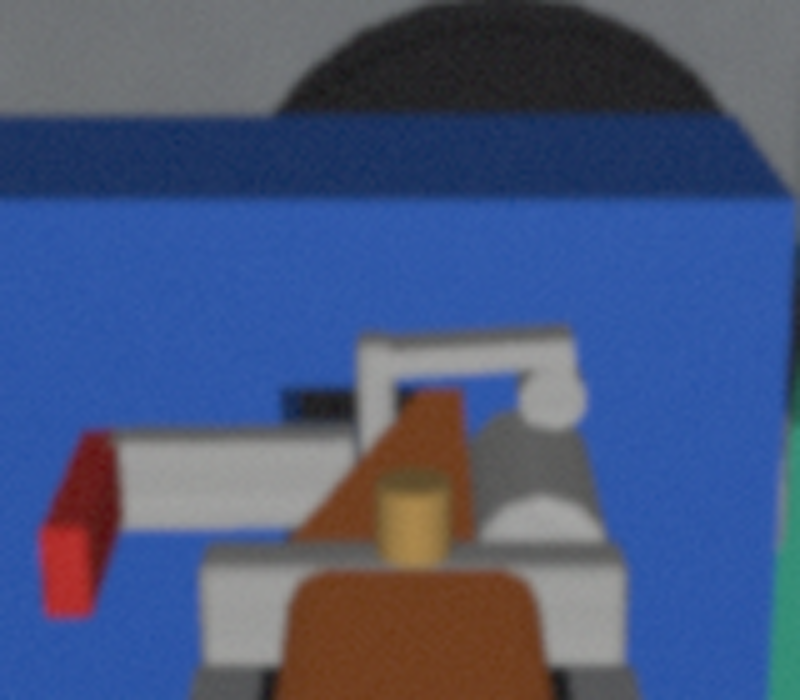

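```bash
cat > est.py <<'E'
from h import *
s=get_state(); c=cam('wrist',s)
st=[.64307,.06926,-.1715]
import sys
v=eval(sys.argv[1]) # block corner, clip bar corner crop px
C=lambda a:np.array(a,float)/5+[240,170]
def f(p): # dz, cx, bias y,z
    b=proj(c,pose2(st,[[.028+p[2],.03+p[3],.1-p[0]]]))[0]
    k=proj(c,pose2(st,[[-.0145+p[1]+p[2],.016+p[3],.106-p[0]]]))[0]
    return np.r_[b-C(v[0]),k-C(v[1])]
r=least_squares(f,[0,0,0,0],x_scale=1e-3); print('sink,clipx,biasx,biasy mm',(r.x*1e3).round(2),r.cost.round(3))
E
python3 est.py '[(793,196),(358,333)]'
```

```text
sink,clipx,biasx,biasy mm [20.03 -5.85  1.52 -3.02] 0.0
```

step_arm --targets '[[[0,0,0],[0.05,-0.01,0],1.8],[[0,0,0],[0.05,0,0],1.8],[[0,0,0],[0.05,0,0],1.8],[[0,0,0],[0.05,0,0],1.8],[[0,0,0],[0,0,0],1.8],[[0,0,0],[0,0,0],1.8],[[0,0,0],[0,0,0],1.8],[[0,0,0],[0,0,0],1.8],[[0,0,0],[0,0,0],1.8],[[0,0,0],[0,0,0],1.8]]'

```text
clock: 25.65
tcp_pos: [0.6296, 0.0722, 0.1604]
orientation: [0.456, 0.542, 0.455, -0.54]
wrist_force: [-3.4, 0.3, 10.9]
finger_gap: 0.0194
```

```bash
python3 look.py -
```

```text
[0.6296 0.0722 0.1604] t 25.65 force tool xyz [-10.96  -3.38   0.25] trq [ 0.024  0.035 -0.934] gap 0.0194 yaw -0.1713
tcp in stand mm [-13.82   0.64]
```

step_arm --targets '[[[0,0,0],[0.05,-0.02,0],1.8],[[0,0,0],[0.05,0,0],1.8],[[0,0,0],[0.05,0,0],1.8],[[0,0,0],[0.05,0,0],1.8],[[0,0,0],[0.05,0,0],1.8],[[0,0,0],[0,0,0],1.8],[[0,0,0],[0,0,0],1.8],[[0,0,0],[0,0,0],1.8],[[0,0,0],[0,0,0],1.8],[[0,0,0],[0,0,0],1.8]]'

```text
clock: 26.65
tcp_pos: [0.6295, 0.0722, 0.1575]
orientation: [0.456, 0.542, 0.455, -0.54]
wrist_force: [-1.8, 1.3, 8.3]
finger_gap: 0.0194
```

```bash
python3 look.py w16
```

```text
[0.6295 0.0722 0.1575] t 26.65 force tool xyz [-8.35 -1.98 -1.01] trq [ 0.007  0.098 -0.788] gap 0.0194 yaw -0.1713
tcp in stand mm [-13.9    0.63]
```

View pics/w16c.png

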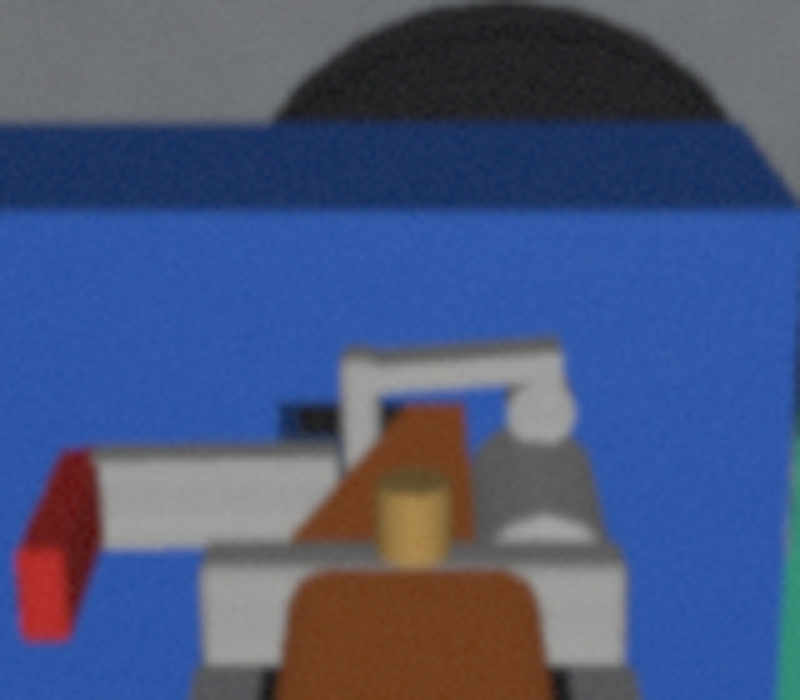

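step_arm --targets '[[[0,0,0],[0.05,0,0],1.8],[[0,0,0],[0.1,0,0],1.8],[[0,0,0],[0.1,0,0],1.8],[[0,0,0],[0.1,0,0],1.8],[[0,0,0],[0.05,0,0],1.8],[[0,0,0],[0,0,0],1.8],[[0,0,0],[0,0,0],1.8],[[0,0,0],[0,0,0],1.8],[[0,0,0],[0,0,0],1.8],[[0,0,0],[0,0,0],1.8]]'

```text
clock: 27.7
tcp_pos: [0.6293, 0.0721, 0.1524]
orientation: [0.456, 0.541, 0.455, -0.541]
wrist_force: [2.3, -0.1, 2.8]
finger_gap: 0.019
```

```bash
python3 look.py w17
```

```text
[0.6293 0.0721 0.1524] t 27.7 force tool xyz [-2.82  2.28 -0.3 ] trq [-0.034  0.004  0.252] gap 0.019 yaw -0.1715
tcp in stand mm [-14.03   0.45]
```

View pics/w17c.png

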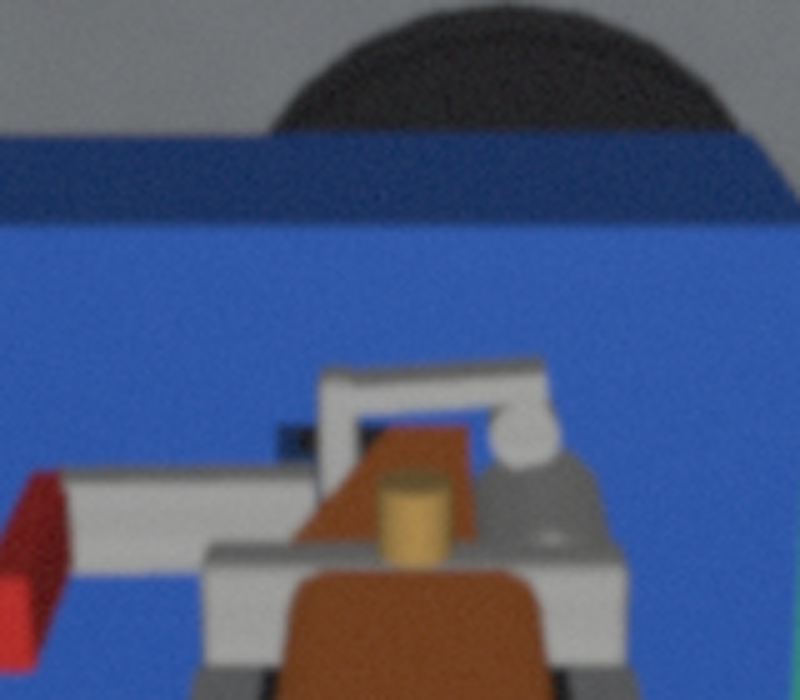

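step_arm --targets '[[[0,0,0],[0.1,0.01,0],1.8],[[0,0,0],[0.1,0.01,0],1.8],[[0,0,0],[0.1,0,0],1.8],[[0,0,0],[0.1,0,0],1.8],[[0,0,0],[0,0,0],1.8],[[0,0,0],[0,0,0],1.8],[[0,0,0],[0,0,0],1.8],[[0,0,0],[0,0,0],1.8],[[0,0,0],[0,0,0],1.8],[[0,0,0],[0,0,0],1.8]]'

```text
clock: 28.75
tcp_pos: [0.6286, 0.0722, 0.1483]
orientation: [-0.455, -0.541, -0.455, 0.541]
wrist_force: [-1.8, 0.7, -1.1]
finger_gap: 0.0194
```

```bash
python3 look.py w18
```

```text
[0.6286 0.0722 0.1483] t 28.75 force tool xyz [ 1.14 -1.91 -0.33] trq [-0.016 -0.12  -0.2  ] gap 0.0194 yaw -0.1714
tcp in stand mm [-14.77   0.38]
```

View pics/w18.png

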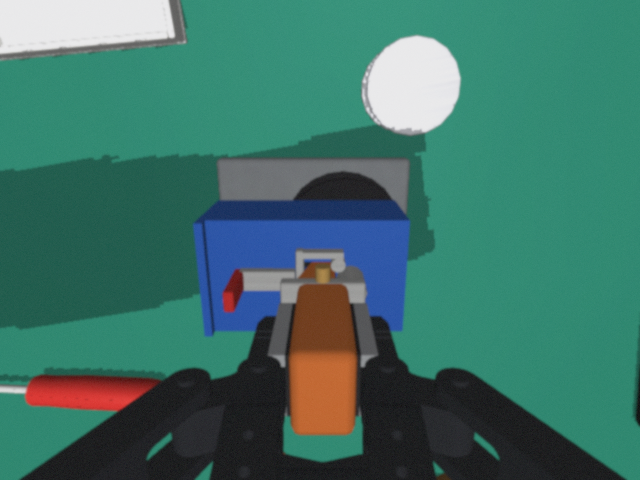

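```bash
python3 - <<'E'
from h import *
im=read_camera('wrist'); s=get_state(); cv2.imwrite('pics/w19.png',im[:,:,::-1]); crop(im,190,190,225,155,3.5,'pics/w19c.png')
import pickle; pickle.dump(s,open('w19.pkl','wb'))
im=read_camera('side'); cv2.imwrite('pics/s19.png',im[:,:,::-1]); crop(im,310,120,120,110,5,'pics/s19c.png')
E
```

```text
(no output)
```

View pics/w19c.png

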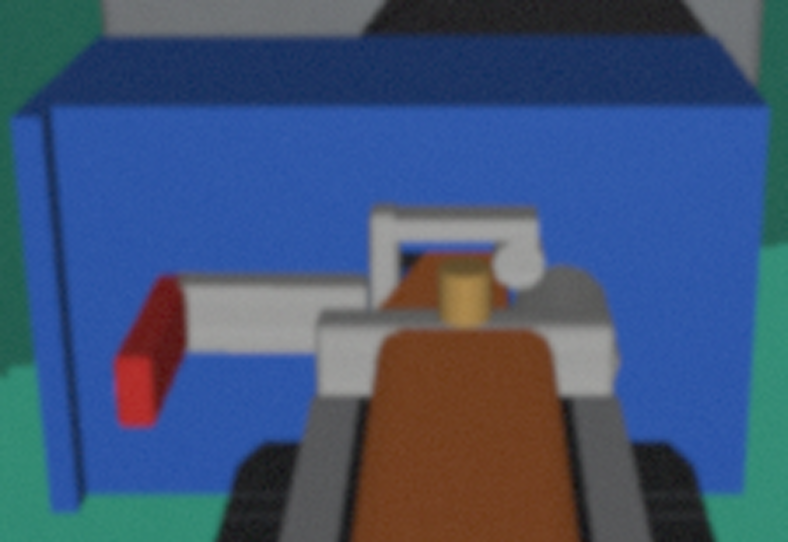

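View pics/s19c.png

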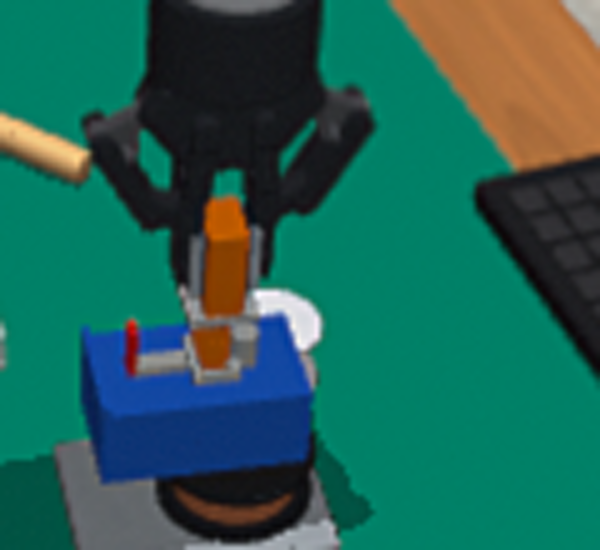

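```bash
cat > est2.py <<'E'
from h import *
import pickle
s=pickle.load(open('w19.pkl','rb')); c=cam('wrist',s); st=[.64307,.06926,-.1715]
C=lambda a:np.array(a,float)/3.5+[190,190]
L=np.array([[.028,.03,.1],[-.074,.03,.105],[.028,-.03,.1]]); v=C([(767,107),(14,115),(742,494)])
r0=least_squares(lambda p:(proj(c,pose2(p,L))-v).ravel(),st); print(r0.x,r0.fun.round(1))
Lc=np.array([[-.0145,.016,.106],[-.045,-.005,.128],[-.045,.005,.128],[-.0105,.012,.106],[.006,.0087,.106]])
pc=C([(372,208),(120,424),(118,357),(402,242),(520,264)])
r=least_squares(lambda p:(proj(c,pose2(p,Lc))-pc).ravel(),st); print(r.x,r.fun.round(1))
d=r.x[:2]-r0.x[:2];a=r0.x[2];print('clip in stand mm',1e3*(np.cos(a)*d[0]+np.sin(a)*d[1]),1e3*(-np.sin(a)*d[0]+np.cos(a)*d[1]))
E
python3 est2.py
```

```text
[ 0.64279332  0.06910229 -0.17476947] [ 1.2 -0.1 -1.5 -0.   0.4  0.5]
[ 0.63152257  0.07191064 -0.18079051] [ 0.2  1.  -0.1  0.9 -1.1 -0.8  0.1 -0.7  1.  -0.3]
clip in stand mm -11.587380947741233 0.8057969625194271
```

step_arm --targets '[[[0,0,0],[-0.1,0,0],1.8],[[0,0,0],[-0.3,0,0],1.8],[[0,0,0],[-0.5,0,0],1.8],[[0,0,0],[-0.6,0,0],1.8],[[0,0,0],[-0.8,0,0],1.8],[[0,0,0],[-1.0,0,0],1.8],[[0,0,0],[-1.2,0,0],1.8],[[0,0,0],[-1.4,0,0],1.8],[[0,0,0],[-1.4,0,0],1.8],[[0,0,0],[0,0,0],1.8]]'

```text
clock: 29.9
tcp_pos: [0.6304, 0.0723, 0.2247]
orientation: [0.457, 0.542, 0.454, -0.539]
wrist_force: [-0.2, 1.1, 0.0]
finger_gap: 0.0197
```

```bash
python3 look.py w20; python3 - <<'E'
from h import *
import pickle
g=pickle.load(open('grasp.pkl','rb')); s=get_state(); Rt=q2R(s['orientation']); print('to holder cm',Rt.T@(g['tcp_pos']-s['tcp_pos'])*100)
E
```

```text
[0.6304 0.0723 0.2247] t 29.9 force tool xyz [-0.03 -0.43 -1.05] trq [0.025 0.028 0.06 ] gap 0.0197 yaw -0.1713
tcp in stand mm [-13.04   0.79]
to holder cm [13.10356624 -9.52364374 35.23969015]
```

View pics/w20c.png

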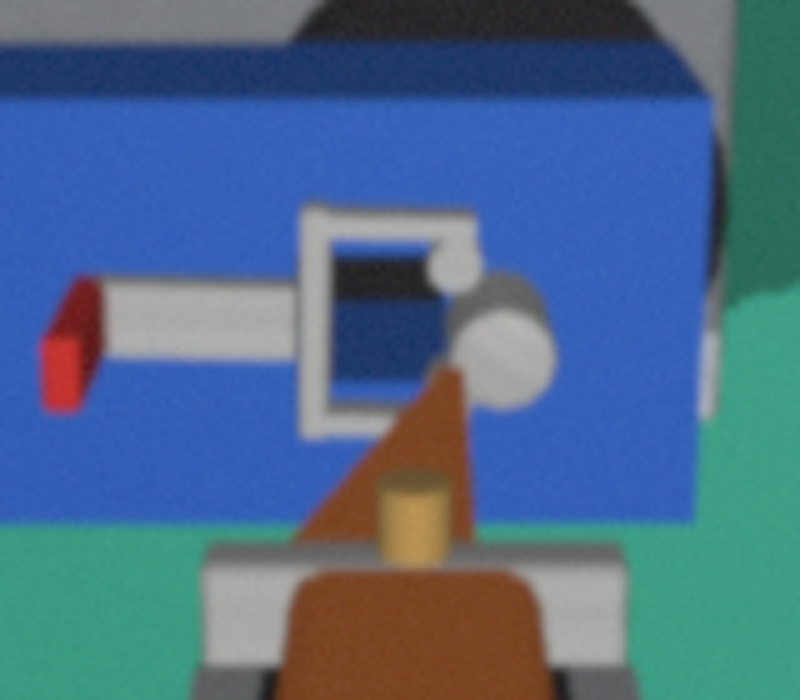

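step_arm --targets '[[[0,0,0],[0,-0.9,3.4],1.8],[[0,0,0],[0,-1.2,4.4],1.8],[[0,0,0],[0,-1.2,4.4],1.8],[[0,0,0],[0,-1.2,4.4],1.8],[[0,0,0],[0,-1.2,4.4],1.8],[[0,0,0],[0,-1.2,4.4],1.8],[[0,0,0],[0,-1.2,4.4],1.8],[[0,0,0],[0,-1.2,4.4],1.8],[[-7,0,0],[0,-0.2,1.0],1.8],[[-7,0,0],[0,0,0],1.8]]'

```text
clock: 30.95
tcp_pos: [0.4738, -0.2606, 0.2206]
orientation: [0.518, 0.481, 0.518, -0.481]
wrist_force: [-0.5, 0.2, -0.7]
finger_gap: 0.0194
```

step_arm --targets '[[[-7,0,0],[0,0,0],1.8],[[-7,0,0],[0,0,0],1.8],[[0,0,0],[0,0,0],1.8],[[0,0,0],[0,0,0],1.8],[[0,0,0],[0,0,0],1.8],[[0,0,0],[0,0,0],1.8],[[0,0,0],[0,0,0],1.8],[[0,0,0],[0,0,0],1.8],[[0,0,0],[0,0,0],1.8],[[0,0,0],[0,0,0],1.8]]'

```text
clock: 31.95
tcp_pos: [0.4751, -0.2584, 0.2213]
orientation: [0.573, 0.415, 0.573, -0.415]
wrist_force: [-0.6, -0.1, -0.1]
finger_gap: 0.0196
```

```bash
cat > toh.py <<'E'
from h import *
import pickle
g=pickle.load(open('grasp.pkl','rb')); s=get_state(); Rt=q2R(s['orientation']); print('to holder cm',(Rt.T@(g['tcp_pos']-s['tcp_pos'])*100).round(2),'rot deg',(R.from_matrix(Rt.T@q2R(g['orientation'])).as_rotvec(degrees=True)).round(2),s['tcp_pos'],s['wrist_force'],s['clock'])
E
python3 toh.py; python3 look.py w21
```

```text
to holder cm [12.98  0.11  0.07] rot deg [-0.01 -0.02  0.01] [ 0.47512213 -0.25843912  0.22129562] [-0.60642398 -0.13197307 -0.07307278] 31.95
[ 0.4751 -0.2584  0.2213] t 31.95 force tool xyz [ 0.07 -0.62 -0.06] trq [ 0.013  0.047 -0.002] gap 0.0196 yaw 0.3172
tcp in stand mm [-109.56 -351.55]
```

View pics/w21c.png

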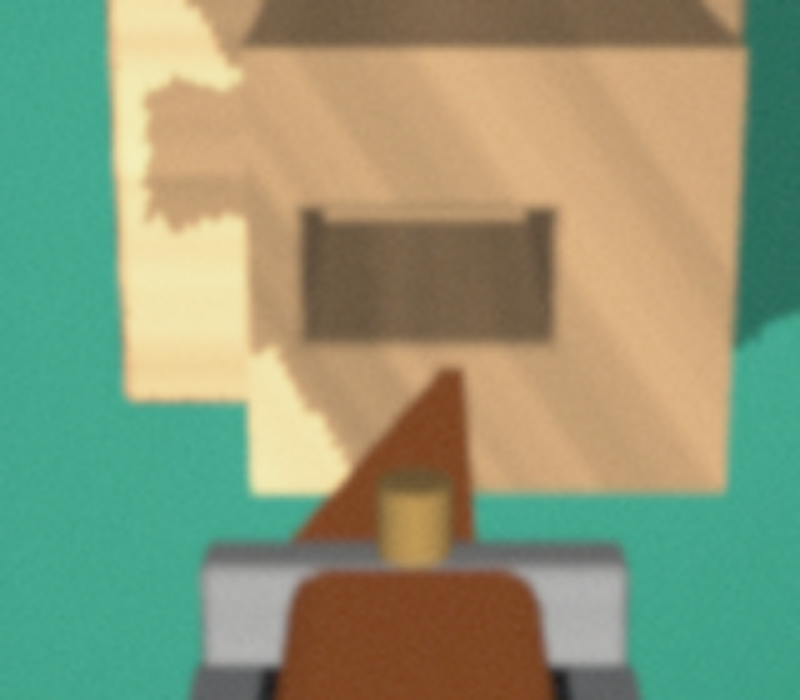

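step_arm --targets '[[[0,0,0],[1.0,0.1,0.05],1.8],[[0,0,0],[1.6,0,0],1.8],[[0,0,0],[2,0,0],1.8],[[0,0,0],[2,0,0],1.8],[[0,0,0],[2,0,0],1.8],[[0,0,0],[2,0,0],1.8],[[0,0,0],[1.2,0,0],1.8],[[0,0,0],[0.9,0,0],1.8],[[0,0,0],[0.2,0,0],1.8],[[0,0,0],[0,0,0],1.8]]'

```text
clock: 33.0
tcp_pos: [0.4764, -0.2587, 0.0925]
orientation: [0.573, 0.415, 0.573, -0.415]
wrist_force: [0.3, 0.2, 0.3]
finger_gap: 0.019
```

```bash
python3 toh.py
```

```text
to holder cm [0.09 0.   0.  ] rot deg [-0.   -0.01  0.  ] [ 0.47636716 -0.25872368  0.09247168] [0.25728553 0.23821403 0.30228881] 33.0
```

step_arm --targets '[[[0,0,0],[0.08,0,0],1.8],[[0,0,0],[0,0,0],1.8],[[0,0,0],[0,0,0],6],[[0,0,0],[0,0,0],6],[[0,0,0],[0,0,0],6],[[0,0,0],[0,0,0],6],[[0,0,0],[0,0,0],6],[[0,0,0],[0,0,0],6],[[0,0,0],[0,0,0],6],[[0,0,0],[-0.5,0,0],6]]'

```text
clock: 34.0
tcp_pos: [0.4757, -0.2583, 0.096]
orientation: [0.572, 0.415, 0.573, -0.415]
wrist_force: [0.5, -0.1, 0.2]
finger_gap: 0.06
```

step_arm --targets '[[[0,0,0],[-1,0,0],6],[[0,0,0],[-2,0,0],6],[[0,0,0],[-2,0,0],6],[[0,0,0],[-2,0,0],6],[[0,0,0],[-2,0,0],6],[[0,0,0],[-2,0,0],6],[[0,0,0],[-2,0,0],6],[[0,0,0],[-0.5,0,0],6],[[0,0,0],[0,0,0],6],[[0,0,0],[0,0,0],6]]'

```text
clock: 35.0
tcp_pos: [0.4759, -0.2584, 0.2309]
orientation: [0.572, 0.415, 0.573, -0.415]
wrist_force: [-0.0, -0.3, 0.7]
finger_gap: 0.0601
```

```bash
python3 toh.py; python3 look.py w22; python3 - <<'E'
from h import *
im=read_camera('side'); cv2.imwrite('pics/s22.png',im[:,:,::-1]);
E
```

```text
to holder cm [13.93  0.04  0.06] rot deg [-0.01 -0.06  0.04] [ 0.4758891  -0.25840623  0.23085213] [-0.00639845 -0.25930367  0.6651368 ] 35.0
[ 0.4759 -0.2584  0.2309] t 35.0 force tool xyz [-0.67 -0.09  0.24] trq [-0.05  -0.023 -0.031] gap 0.0601 yaw 0.3173
tcp in stand mm [-108.81 -351.39]
```

View pics/w22.png

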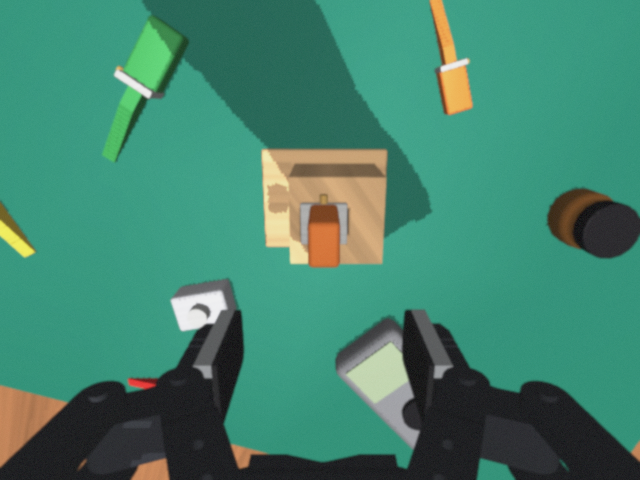

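View pics/s22.png

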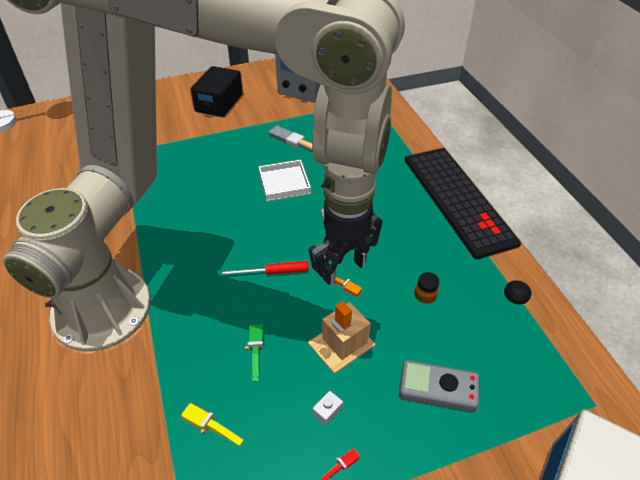

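step_arm --targets '[[[0,0,0],[0,2.6,-3.6],4],[[0,0,0],[0,2.7,-3.6],4],[[0,0,0],[0,2.6,-3.6],4],[[0,0,0],[0,2.7,-3.6],4],[[0,0,0],[0,2.6,-3.6],4],[[0,0,0],[0,2.7,-3.6],4],[[0,0,0],[0,2.6,-3.6],4],[[0,0,0],[0,2.7,-3.5],4],[[-8,0,0],[0,0,0],4],[[-8,0,0],[0,0,0],4]]'

```text
clock: 36.1
tcp_pos: [0.5877, 0.0821, 0.2299]
orientation: [0.626, 0.328, 0.627, -0.329]
wrist_force: [0.3, -0.3, -0.1]
finger_gap: 0.0399
```

step_arm --targets '[[[-8,0,0],[0,0,0],4],[[-8,0,0],[0,0,0],4],[[-8,0,0],[0,0,0],4],[[-8,0,0],[0,0,0],4],[[-8,0,0],[0,0,0],4],[[-6,0,0],[0,0,0],4],[[0,0,0],[0,0,0],4],[[0,0,0],[0,0,0],4],[[0,0,0],[0,0,0],4],[[0,0,0],[0,0,0],4]]'

```text
clock: 37.1
tcp_pos: [0.588, 0.0802, 0.2313]
orientation: [0.704, 0.061, 0.705, -0.061]
wrist_force: [0.1, -0.2, 0.2]
finger_gap: 0.0401
```

```bash
python3 - <<'E'
from h import *
import pickle
s=get_state(); Rt=q2R(s['orientation']); print(s['tcp_pos'],np.arctan2(Rt[1,1],Rt[0,1]),s['clock'],s['joint_pos'].round(2))
im=read_camera('wrist'); cv2.imwrite('pics/w23.png',im[:,:,::-1]); crop(im,230,130,190,150,4,'pics/w23c.png')
pickle.dump(s,open('w23.pkl','wb'))
E
```

```text
[0.58799338 0.08020025 0.23131211] 1.3983583958054935 37.1 [0.   0.35 0.1  1.32 0.   0.17]
```

View pics/w23.png

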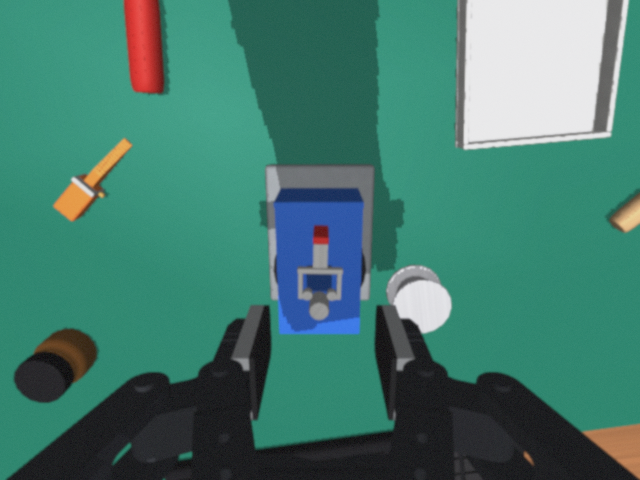

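View pics/w23c.png

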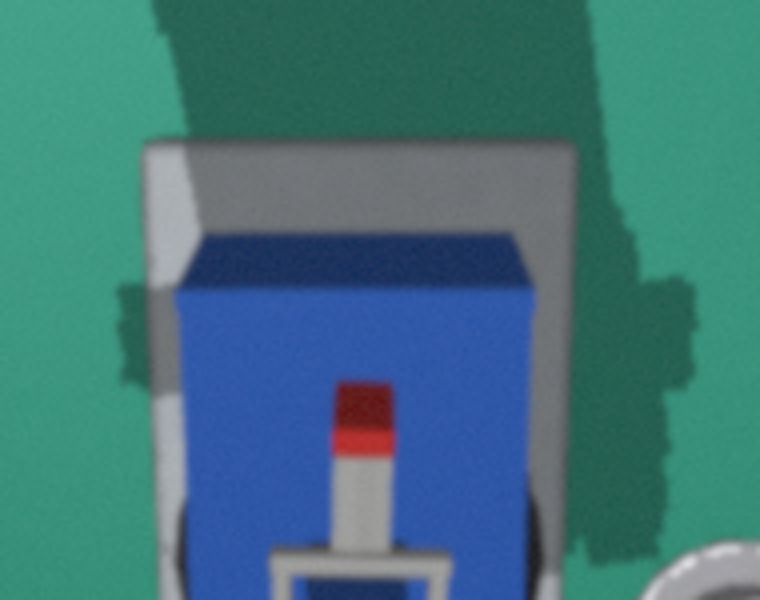

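```bash
python3 - <<'E'
from h import *
import pickle
s=pickle.load(open('w23.pkl','rb')); c=cam('wrist',s); Rt=q2R(s['orientation'])
C=lambda a:np.array(a,float)/4+[230,130]
p=onz(c,C([(364.5,430),(364.5,457)]),.128); q=onz(c,C([(275,553),(450,553),(364,445)]),.106)
print(p,(Rt.T@(p-s['tcp_pos']).T).T*1e3); print((Rt.T@(q-s['tcp_pos']).T).T*1e3, 'edge yaw',np.arctan2(*(q[1]-q[0])[[1,0]]))
E
```

```text
[[0.58696741 0.08063206 0.128     ]
 [0.59133011 0.07986396 0.128     ]] [[103.31237385   0.24668354  -1.05958361]
 [103.3112903    0.2385507    3.37021533]]
[[ 1.25304753e+02 -1.53871569e+01  2.84469750e+01]
 [ 1.25305532e+02  1.49717410e+01  2.84799330e+01]
 [ 1.25309979e+02  8.99589434e-02  8.71859151e+00]] edge yaw 1.397272789040368
```

step_arm --targets '[[[0,0,0],[1.0,-0.1,0.1],4],[[0,0,0],[2.0,0,0],4],[[0,0,0],[2.5,0,0],4],[[0,0,0],[2.5,0,0],4],[[0,0,0],[2,0,0],4],[[0,0,0],[1.2,0,0],4],[[0,0,0],[0.8,0,0],4],[[0,0,0],[0.4,0,0],4],[[0,0,0],[0,0,0],4],[[0,0,0],[0,0,0],4]]'

```text
clock: 38.15
tcp_pos: [0.5895, 0.0791, 0.1084]
orientation: [0.705, 0.061, 0.704, -0.06]
wrist_force: [-0.4, 0.6, 0.7]
finger_gap: 0.0397
```

```bash
python3 look.py w24
```

```text
[0.5895 0.0791 0.1084] t 38.15 force tool xyz [-0.71  0.54 -0.49] trq [0.002 0.03  0.006] gap 0.0397 yaw 1.3994
tcp in stand mm [-54.43   0.52]
```

View pics/w24.png

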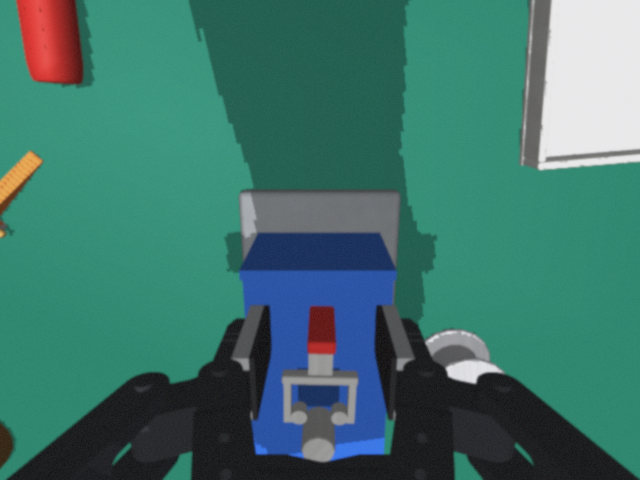

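Tab (321,350) is centred between the pads (270 and 376). Closing.

step_arm --targets '[[[0,0,0],[0.1,0,0],4],[[0,0,0],[0,0,0],2],[[0,0,0],[0,0,0],1.2],[[0,0,0],[0,0,0],0.8],[[0,0,0],[0,0,0],0.8],[[0,0,0],[0,0,0],0.8],[[0,0,0],[0,0,0],0.8],[[0,0,0],[0,0,0],0.8],[[0,0,0],[0,0,0],0.8],[[0,0,0],[0,0,0],0.8]]' --force 35

```text
clock: 39.2
tcp_pos: [0.5889, 0.0791, 0.1065]
orientation: [0.705, 0.061, 0.704, -0.06]
wrist_force: [1.4, -0.3, 1.6]
finger_gap: 0.0091
```

```bash
python3 look.py w25
```

```text
[0.5889 0.0791 0.1065] t 39.2 force tool xyz [-1.56 -0.05  1.39] trq [-0.01  -0.055  0.068] gap 0.0091 yaw 1.3994
tcp in stand mm [-55.01   0.42]
```

View pics/w25.png

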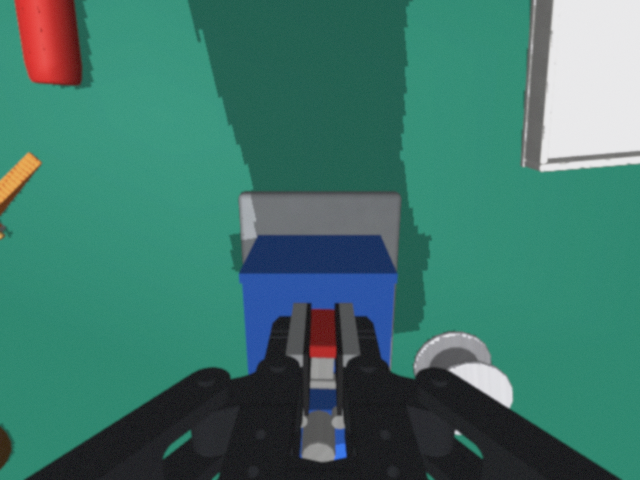

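step_arm --targets '[[[0,0,0],[-0.3,0,0],0.8],[[0,0,0],[-0.5,0,0],0.8],[[0,0,0],[-0.8,0,0],0.8],[[0,0,0],[-1,0,0],0.8],[[0,0,0],[-1.2,0,0],0.8],[[0,0,0],[-1.2,0,0],0.8],[[0,0,0],[-1,0,0],0.8],[[0,0,0],[0,0,0],0.8],[[0,0,0],[0,0,0],0.8],[[0,0,0],[0,0,0],0.8]]' --force 50

```text
clock: 40.25
tcp_pos: [0.5885, 0.079, 0.166]
orientation: [0.704, 0.061, 0.705, -0.061]
wrist_force: [0.2, 0.2, -0.8]
finger_gap: 0.0086
```

```bash
python3 look.py w26; python3 - <<'E'
from h import *
im=cv2.imread('pics/top0.png')[:,:,::-1]; crop(im,170,200,70,65,8,'pics/top_dish.png')
E
```

```text
[0.5885 0.079  0.166 ] t 40.25 force tool xyz [0.81 0.25 0.17] trq [-0.006  0.071  0.006] gap 0.0086 yaw 1.3994
tcp in stand mm [-55.49   0.32]
```

View pics/w26.png

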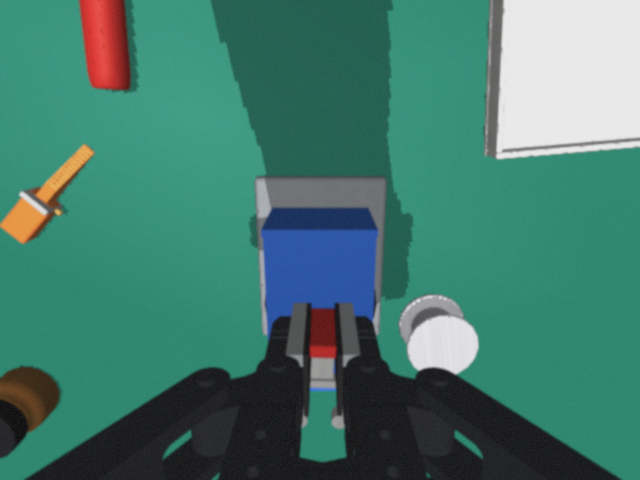

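View pics/top_dish.png

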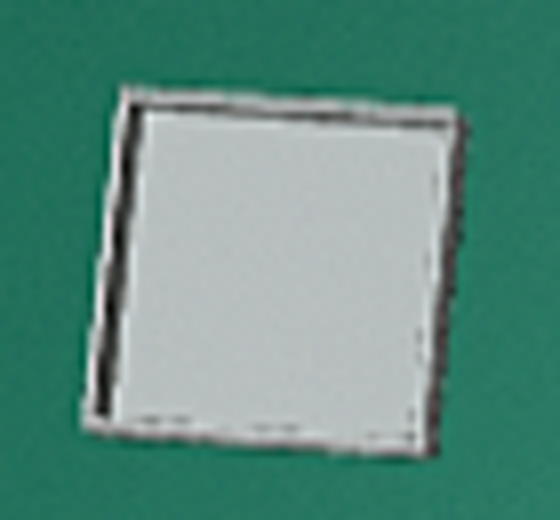

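```bash
python3 - <<'E'
from h import *
p=onz(cam('top'),np.array([(125,88),(463,112),(430,452),(88,428)])/8+[170,200],.024); print(p.round(4)[:,:2].tolist(),p.mean(0))
s=get_state();Rt=q2R(s['orientation'])
ctr=(p.mean(0)[:2]+[.5097,.2666])/2; y=np.arctan2(Rt[1,1],Rt[0,1])-np.pi/2
t=ctr-.0245*np.array([np.cos(y),np.sin(y)]); print(ctr,t,'move',Rt.T@(np.r_[t,.166]-s['tcp_pos'])*100)
E
```

```text
[[0.5716, 0.3193], [0.5607, 0.2004], [0.443, 0.2106], [0.453, 0.3295]] [0.5070484  0.26495538 0.024     ]
[0.5083742  0.26577769] [0.48423303 0.26995546] move [-6.08944400e-03  1.70361598e+01 -1.35194253e+01]
```

step_arm --targets '[[[0,0,0],[0,1.5,-1.2],0.8],[[0,0,0],[0,2.5,-2],0.8],[[0,0,0],[0,3,-2.4],0.8],[[0,0,0],[0,3,-2.4],0.8],[[0,0,0],[0,3,-2.4],0.8],[[0,0,0],[0,2.5,-1.9],0.8],[[0,0,0],[0,1.5,-1.2],0.8],[[0,0,0],[2,0,0],0.8],[[0,0,0],[3,0,0],0.8],[[0,0,0],[3,0,0],0.8]]'

```text
clock: 41.3
tcp_pos: [0.484, 0.2708, 0.0858]
orientation: [0.705, 0.06, 0.704, -0.06]
wrist_force: [-0.3, 0.5, -0.7]
finger_gap: 0.0086
```

```bash
python3 look.py w27; python3 - <<'E'
from h import *
im=read_camera('side'); cv2.imwrite('pics/s27.png',im[:,:,::-1]); crop(im,220,90,160,120,5,'pics/s27c.png')
E
```

```text
[0.484  0.2708 0.0858] t 41.3 force tool xyz [ 0.68  0.48 -0.37] trq [-0.019 -0.11   0.033] gap 0.0086 yaw 1.4009
tcp in stand mm [-191.15  171.38]
```

View pics/w27.png

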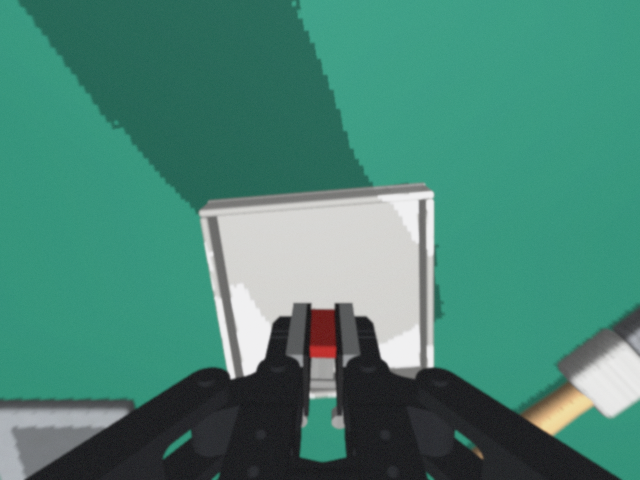

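View pics/s27c.png

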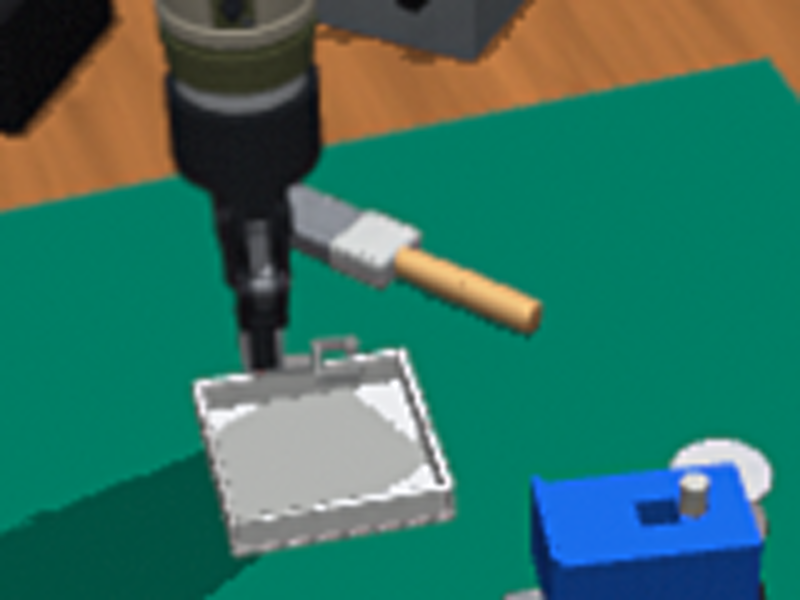

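step_arm --targets '[[[0,0,0],[1,0,0],0.8],[[0,0,0],[1.5,0,0],0.8],[[0,0,0],[1.5,0,0],0.8],[[0,0,0],[1.2,0,0],0.8],[[0,0,0],[0.8,0,0],0.8],[[0,0,0],[0.6,0,0],0.8],[[0,0,0],[0.3,0,0],0.8],[[0,0,0],[0.2,0,0],0.8],[[0,0,0],[0,0,0],0.8],[[0,0,0],[0,0,0],0.8]]'

```text
clock: 42.4
tcp_pos: [0.4851, 0.2697, 0.0159]
orientation: [0.705, 0.061, 0.704, -0.06]
wrist_force: [0.9, 0.1, -0.1]
finger_gap: 0.0089
```

```bash
python3 look.py w28
```

```text
[0.4851 0.2697 0.0159] t 42.4 force tool xyz [0.12 0.21 0.83] trq [-0.007  0.033  0.005] gap 0.0089 yaw 1.3994
tcp in stand mm [-189.85  170.54]
```

step_arm --targets '[[[0,0,0],[0.2,0,0],0.8],[[0,0,0],[0.1,0,0],0.8],[[0,0,0],[0.1,0,0],0.8],[[0,0,0],[0.05,0,0],0.8],[[0,0,0],[0,0,0],0.8],[[0,0,0],[0,0,0],0.8],[[0,0,0],[0,0,0],0.8],[[0,0,0],[0,0,0],0.8],[[0,0,0],[0,0,0],0.8],[[0,0,0],[0,0,0],0.8]]'

```text
clock: 43.45
tcp_pos: [0.4848, 0.2696, 0.0112]
orientation: [0.705, 0.061, 0.704, -0.06]
wrist_force: [-2.6, -1.0, 5.3]
finger_gap: 0.0087
```

```bash
python3 look.py -
```

```text
[0.4848 0.2696 0.0112] t 43.45 force tool xyz [-5.28 -1.41 -2.37] trq [-0.026  0.385 -0.245] gap 0.0087 yaw 1.3994
tcp in stand mm [-190.14  170.38]
```

step_arm --targets '[[[0,0,0],[-0.05,0,0],0.8],[[0,0,0],[0,0,0],2],[[0,0,0],[0,0,0],3],[[0,0,0],[0,0,0],3],[[0,0,0],[0,0,0],3],[[0,0,0],[0,0,0],3],[[0,0,0],[-0.5,0,0],3],[[0,0,0],[-1.5,0,0],3],[[0,0,0],[-2.5,0,0],3],[[0,0,0],[-3,0,0],3]]'

```text
clock: 44.45
tcp_pos: [0.4839, 0.2693, 0.0867]
orientation: [0.704, 0.06, 0.705, -0.061]
wrist_force: [1.2, -0.0, -0.5]
finger_gap: 0.0299
```

step_arm --targets '[[[0,0,0],[-3,0,0],3],[[0,0,0],[-3,0,0],3],[[0,0,0],[-3,0,0],3],[[0,0,0],[-2,0,0],3],[[0,0,0],[0,0,-3],3],[[0,0,0],[0,0,-3],3],[[0,0,0],[0,0,-2],3],[[0,0,0],[0,0,0],3],[[0,0,0],[0,0,0],3],[[0,0,0],[0,0,0],3]]'

```text
clock: 45.45
tcp_pos: [0.407, 0.2833, 0.1968]
orientation: [0.705, 0.061, 0.704, -0.06]
wrist_force: [0.0, -0.1, -0.5]
finger_gap: 0.0298
```

```bash
python3 look.py w29; python3 - <<'E'
from h import *
im=read_camera('side'); cv2.imwrite('pics/s29.png',im[:,:,::-1]); crop(im,240,150,80,60,9,'pics/s29c.png')
im=read_camera('top'); cv2.imwrite('pics/t29.png',im[:,:,::-1])
E
```

```text
[0.407  0.2833 0.1968] t 45.45 force tool xyz [ 0.52 -0.13  0.06] trq [-0.002 -0.023  0.057] gap 0.0298 yaw 1.3991
tcp in stand mm [-269.17  170.58]
```

View pics/w29.png

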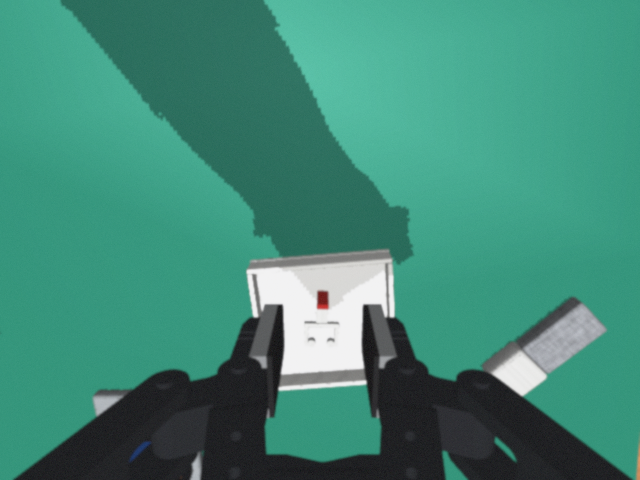

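View pics/s29.png

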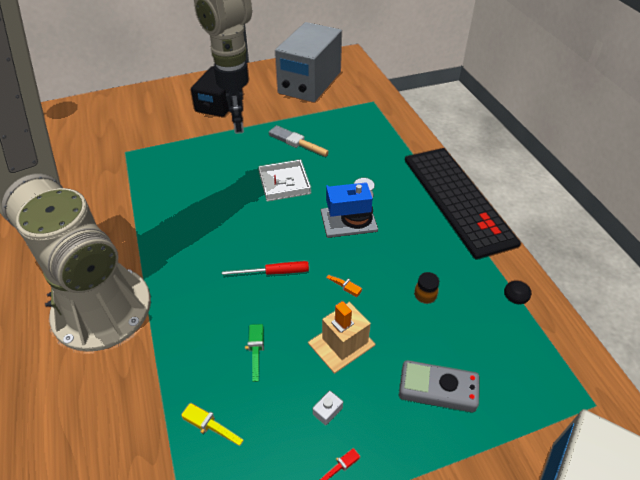

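View pics/t29.png

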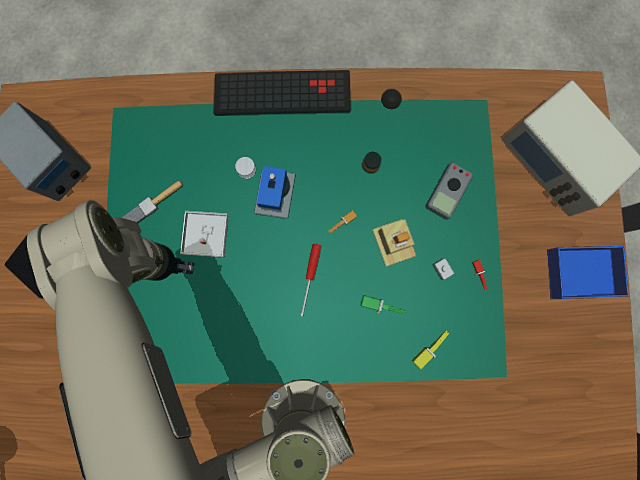

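The clip lies flat in the middle of the dish (wrist picture: tab at (322,300), bar at (322,325)). The wedge stands in its holder at (343,315) in the side picture. The screwdriver, jar, brush, meter and gearbox part sit where they did in the first pictures.

```bash
python3 -c "
from workcell import *
print(hand_in(), get_state()['clock'])"
```

```text
the job is handed in; nothing more can be done
the job is handed in; nothing more can be done
```

I took the larger orange wedge from its holder, used it to ease the clip off the rod, put the wedge back, and laid the clip in the dish. I handed in after about 45.5 s of the 66 s; no verdict was reported.

- **Spreading the clip:** I felt for the back of the rod at about 2 N, then slid the wedge down the gap. The downward force peaked at about 12 N, a little over the stated 4 to 10 N. It then dropped to zero as the clip let go. I read forces only at the end of each move, so brief higher values could have gone unseen. I also could not measure the wedge's separate contact forces on the rod and the clip.
- **Clip freed:** the wrist camera put the clip about 11.6 mm back along the block, lying flat, with the wedge still in the slot.
- **Final pictures:** the wedge stands upright in its holder as at the start, and the clip lies flat in the dish, well inside the walls. The gripper is clear of everything. The bystanders I could see are where they were; I did not measure them or pick out the solder reel by name.
- **Disagreements:** the wrist camera's calibration was about 1.5 mm off along the jaw direction, which I corrected for using the gripped handle. The top and side cameras differed by about 3 mm on the dish's position, so I used their average.

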